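Hang up the feed pail and hold the pet carrier's gate open

TASK

Lift the feed pail off the pet carrier's gate, keeping it upright, and hang it by its handle on the hook stand's arm, then squeeze the two gate catches one after the other, each tab pinched against its own post until the bolt is clear of the gate: the round-pin catch first, then the square-block catch. Then swing the gate up by its bow handle past its click detent until it is wide open, nearly upright, and finish while still holding it there by the bow so that the pet can be lifted out; leave the other things on the counter where they are.

Things in the scene. Friction and masses are not known exactly. Their poses are not given: they have to be found in the camera images.
- carrier: small-pet carrier, fixed: 260 mm deep (x), 300 mm wide (y), white plastic tub, steel wire sides and a white roof 120 mm above the work surface. Origin: centre of the underside; its -x side is the front, roughly towards the robot. The front 75 mm of the roof is a solid sill with two squeeze catches on it; behind it lies the wire gate. At the gate's +y side a white cheek plate, 50 mm high, carries the detent.
- gate (a joint): opening angle of the roof gate, rad: 0 shut (level), 1.4 fully open stop (nearly upright). It is hinged at its rear edge; the front edge rises and moves back. A click detent resists at 0.5 to 0.9 rad (about 3 N at the bow). Weight (0.27 kg) and a weak spring pull it back: let go, it falls to the detent or shut, so it must be held.
- gate_panel: the wire gate, 140 mm from hinge to front edge, 250 mm wide, 10 mm thick, its top level with the roof. Origin on the hinge axis; when shut its axes are the carrier's, and it turns with the gate about its y axis.
- gate_bow (a point): middle of the gate's bow handle: a round steel bar, 10 mm thick, 90 mm long along the carrier's y axis, standing on two legs near the gate's front edge; the bar's centre line is 40 mm above the gate's top and 132 mm in front of the hinge. Moves with the gate.
- gate_hinge (a point): middle of the hinge axis, 115 mm above the work surface; the axis runs along the carrier's y axis.
- round_post: fixed dark steel thumb post of the round catch, an upright round pin 14 mm in diameter, 42 mm tall, on the carrier's front sill. Origin on the sill (120 mm above the work surface) at the post's rear face: the post fills 14 mm on its -x (front) side; x as the carrier's. The catches may be either way round, 100 mm left and right of the carrier's middle.
- round_tab: sliding tab, shaped like its post and behind it: its front face 15 mm behind the post when shut (43 mm over both outer faces), touching when squeezed (28 mm). Origin: 15 mm in front of the tab's front face, i.e. at the post's origin when shut; moves with the tab. A flat bolt, top 7.5 mm above the sill, 16 mm wide, runs back from its foot 9 mm over the gate: keep fingertips above it.
- round_catch (a joint): travel of the tab towards its post, m: 0 shut, 0.015 fully squeezed. It starts 0 to 3 mm in. The bolt clears the gate beyond 0.009. About 4 N of friction, no spring: it stays where it is left.
- square_post: fixed dark steel thumb post of the square catch, an upright block 14 mm thick (x) and 30 mm wide (y), 42 mm tall, on the carrier's front sill. Origin on the sill (120 mm above the work surface) at the post's rear face: the post fills 14 mm on its -x (front) side; x as the carrier's. The catches may be either way round, 100 mm left and right of the carrier's middle.
- square_tab: sliding tab, shaped like its post and behind it: its front face 15 mm behind the post when shut (43 mm over both outer faces), touching when squeezed (28 mm). Origin: 15 mm in front of the tab's front face, i.e. at the post's origin when shut; moves with the tab. A flat bolt, top 7.5 mm above the sill, 16 mm wide, runs back from its foot 9 mm over the gate: keep fingertips above it.
- square_catch (a joint): travel of the tab towards its post, m: 0 shut, 0.015 fully squeezed. It starts 0 to 3 mm in. The bolt clears the gate beyond 0.009. About 4 N of friction, no spring: it stays where it is left.
- pail: small round feed pail of bare aluminium, loose, about 0.11 kg: 65 mm tall, 64 mm wide at the bottom and 84 mm at the rim, with a rigid bow handle. Starts standing on the gate. Origin: centre of the underside; y runs along the handle's bar.
- pail_bar (a point): middle of the pail's handle bar: a square bar 8 x 8 mm, 96 mm long along the pail's y axis, centre 120 mm above the pail's underside and 51 mm clear above its rim; upright straps 4 mm thick at both ends (inner width 88 mm).
- hook_stand: fixed bare metal stand, left or right of the carrier: round foot 110 mm across, post 16 mm thick and 220 mm tall, with one hook arm. Origin: centre of the foot's underside. The arm points along the stand's -x axis.
- hook_seat (a point): where the handle bar should lie: on top of the hook arm, 204 mm above the work surface and 65 mm out from the post. The arm is a round bar 8 mm thick, level from the post to 98 mm out, then turns up; its tip is 114 mm out and 226 mm above the work surface.
- succulent: bystander, loose: small succulent in a clay pot, 80 mm wide, 95 mm high. Origin: centre of the underside. Leave alone.
- stapler: bystander, loose: stapler, 140 mm long. Origin: centre of the underside. Leave alone.
- tape_roll: bystander, loose: roll of tape lying flat, 90 mm across, 22 mm high. Origin: centre of the underside. Leave alone.
- eraser: bystander, loose: board eraser, 50 x 125 mm, 40 mm high. Origin: centre of the underside. Leave alone.
- pencil_cup: bystander, loose: white cup with pencils, 76 mm wide, 170 mm high. Origin: centre of the underside. Leave alone.
- glue_bottle: bystander, loose: white glue bottle, 48 mm wide, 130 mm high. Origin: centre of the underside. Leave alone.
- treat_jar: bystander, loose: glass jar, 76 mm wide, 100 mm high. Origin: centre of the underside. Leave alone.
There are look-alikes about, which are no part of the job. Leave any pink or yellow look-alike of the pail alone.

How it is judged:
By the outcome, as a careful person would: the job done as asked, in the order asked, and still so for the second after the job is handed in, while the arm keeps its last pose, push and grip.
It also fails if it takes over 72 s, if anything falls off the work surface, if the arm or the gripper's body presses on something with over 40 N, if the wrist force passes 120 N, or if a joint passes its speed limit or range.

ROBOT

A 6-joint arm with a two-finger parallel gripper is mounted at the origin on the work surface. World frame = base frame: x ahead of the robot, y to its left, z up, the work surface at z = 0. Lengths are in m, angles in rad, forces in N, time in s.
With the tool pointing down it reaches from about 0.35 to 0.975 m from the base axis. Payload 7.1 kg.
Tool frame: the origin (TCP) lies on the centre line of the jaws, within the pads' length; the fingertips stand 8 mm ahead of it and the grasp point (between the pads) lies 11 mm behind it (env.tip_extent is the distance from the TCP to the fingertips, in m); x points along the fingers, y is the direction in which the jaws open and shut, and the axes are right-handed (so a half turn about x gives the same grasp; the last joint's range is limited). The gripper opens to 88 mm and grips with 3 to 60 N. Pads are 20 mm wide; open, the fingers measure 115 mm over their backs; the gripper's body (75 mm by 178 mm) begins 61 mm behind the grasp point.
Start: joints at [1.195, 0.423, 1.63, -0, 1.089, -0.019], TCP at [0.218, 0.586, 0.199] pointing down, gripper open.
Joint ranges: [-3, 3], [-0.9, 2.11], [0.09, 2.58], [-1.31, 4.45], [0.11, 2.69], [-2.54, 2.54]. Speed limits (rad/s): [2.39, 2.39, 3.01, 3.14, 3.14, 3.14].

INTERFACE

Orientations are given as [roll, pitch, yaw] about the fixed x, y, z axes, in that order (R = Rz(yaw) Ry(pitch) Rx(roll)).
In Python, from workcell import env, snapshot gives the robot as it stands. The module is installed in compiled form; this text tells all that it offers.
- The arm moves only by the tool apply_moves, never from a script. Its argument "rows" is a list of rows, each an object of numbers: "x", "y", "z": the shift along the tool's x, y, z each as a share of 30 mm, from -1 to 1; "ax", "ay", "az": the turn, a rotation vector about the tool's x, y, z each as a share of 5 degrees, from -1 to 1; "fingers": the opening in per cent of the stroke, from 0 (shut) to 100 (fully open). A call has 1 to 10 rows; each row shifts and turns the commanded pose from where the row before left it, along the tool's axes as they then stand; what a row does not reach is not made up. A row lasts 1/10 s, in which the tool goes at most 50 mm and 8.59 degrees, less where a joint would pass 70% of its speed; a pose out of reach is approached as far as the arm can. A call with a number of a shift or a turn outside -1 to 1 is refused whole. A call with a gripper value outside its range is refused whole. The fingers move at their own pace and stop on an object; "newtons" is the grip in N (left out, the last holds). Time passes only in rows, so rows that do not move let the fingers close. It gives the time, the measured TCP pose, the force and the opening at its end, in the units of the state.
- env.read_state(): the state, without advancing time (a new reading comes with each control period).
- snapshot(name): name is "scene" or "top" or "wrist"; returns a dict with "color" (384x512x3 uint8, red, green, blue), "range_z" (384x512 float32, m along the optical axis (not along the pixel's ray), 0 where there is no reading), "mtx" (3x3 intrinsics, pixels), "R" (3x3) and "t" (3): a world point X has camera coordinates R X + t; the wrist camera has in their place "hand_eye" (4x4, takes a point from camera to tool coordinates, whose origin is the TCP and whose axes are the tool frame's). Camera axes: x right, y down, z forward; pixel columns grow to the right and rows downward; lengths in m; the calibration is good to about 2 mm. A picture is of the moment at which its call begins: read the wrist's pose just before it.
- env.close_job(): hands the job in, once; it reports no verdict.
The state is a dict: "clock": time; "joint_pos": joint angles; "dq": joint speeds; "joint_torque": joint torques, N m; "eef_pos": TCP position; "ee_rot": TCP orientation; "force": force on the tool from outside, world axes, zero at the start; "ft_torque": the same for the moment, N m; "width": finger opening in m.
Only numpy, scipy, OpenCV 4.12 (cv2) and the standard library are available. Lean on these libraries where they do the work, as an engineer would, in place of code of your own. Each camera call takes 0.05 s, during which the arm holds its last target. There are 200 camera calls.

## Working session

There is one attempt and no reset: what is moved stays moved. The work goes in short steps, Python scripts to look and compute and a tool call to move; the robot and the scene stay as the last step left them, time stands still between calls to the robot, and variables do not carry over. Pictures are saved under pics/ and viewed, about 8 in all and at most 12, crops included, and the job is handed in when it is done.

Besides the shell and the picture viewer there is one more tool, called after "Emit:" by a JSON object that holds its "method" and its "body", one argument or row to a line. apply_moves: Moves the arm, as the interface text tells. Shift numbers are shares of 30 mm and turn numbers shares of 5 degrees, none past 1 either way. Its arguments: {"type":"object","properties":{"rows":{"type":"array"},"newtons":{"type":"number"}},"required":["rows"]}

```bash
mkdir -p pics
cat > h.py <<'E'
import numpy as np, cv2
from scipy.spatial.transform import Rotation as Ro
from workcell import env, snapshot
def snap(n):
    s=env.read_state(); d=snapshot(n); d['st']=s
    if 'hand_eye' in d:
        T=np.eye(4); T[:3,:3]=Ro.from_euler('xyz',s['ee_rot']).as_matrix(); T[:3,3]=s['eef_pos']
        C=T@np.array(d['hand_eye']); d['R']=C[:3,:3].T; d['t']=-d['R']@C[:3,3]
    return d
def save(d,f): cv2.imwrite('pics/'+f,d['color'][:,:,::-1])
def cloud(d):
    v,u=np.mgrid[:384,:512]; z=d['range_z']; K=d['mtx']
    P=np.stack([(u-K[0,2])/K[0,0]*z,(v-K[1,2])/K[1,1]*z,z],-1)
    W=(P-np.array(d['t']))@np.array(d['R']); W[z<=0]=np.nan
    return W
def ray(d,u,v,z):
    K=d['mtx'];R=np.array(d['R']);o=-R.T@d['t'];r=R.T@[(u-K[0,2])/K[0,0],(v-K[1,2])/K[1,1],1]
    return o+r*(z-o[2])/r[2]
E
python3 - <<'E'
from h import *
a=snap('scene');b=snap('top')
cv2.imwrite('pics/a.png',cv2.resize(np.vstack([a['color'],b['color']])[:,:,::-1],None,fx=.78,fy=.78) if 0 else a['color'][:,:,::-1])
save(b,'b.png')
for d in(a,b): print(-np.array(d['R']).T@d['t'], np.array(d['mtx'])[0])
np.savez('s0.npz',a=cloud(a),b=cloud(b))
s=env.read_state();print(s['eef_pos'],s['ee_rot'],s['width'],env.tip_extent)
E
```

```text
[0.99719904 0.53646283 1.21223283] [399.96233193   0.         248.16827274]
[0.51580748 0.01769519 1.38152712] [433.11123952   0.         258.69030456]
[0.2180675  0.58515449 0.19797795] [-1.59090554  1.56942965 -1.94769091] 0.08790294751420437 0.008
```

View pics/a.png

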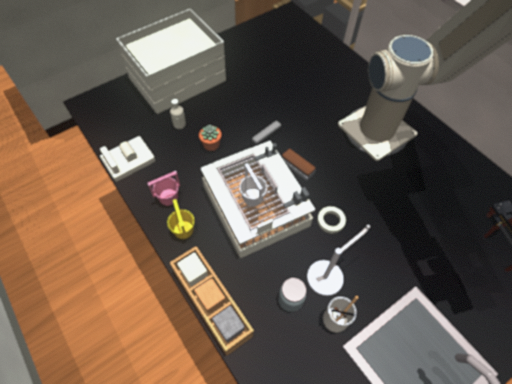

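View pics/b.png

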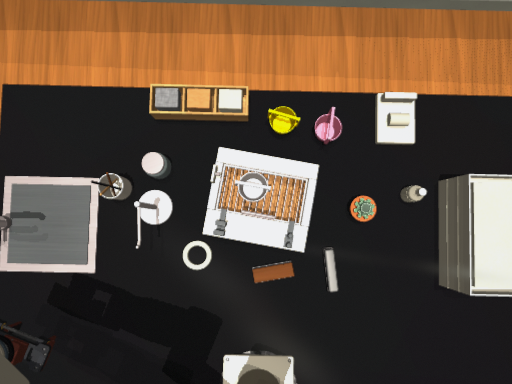

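Both views show the carrier in the centre of the top view, around (262,200), with the pail on the gate at (253,185). The hook stand's foot is at (155,207) with its arm reaching to (138,245). The catches are at (221,222) and (289,235). I'll zoom in next.

Run:
```python
from h import *
b=snap('top');W=cloud(b);c=b['color']
cv2.imwrite('pics/c.png',cv2.resize(c[140:260,120:330,::-1],None,fx=3.8,fy=3.8,interpolation=cv2.INTER_CUBIC))
Z=W[:,:,2]
# roof: white & z in .11-.13
m=((c.min(2)>170)&(abs(Z-.12)<.008)).astype(np.uint8)
X=W[m>0]
r=cv2.minAreaRect(X[:,:2].astype(np.float32)*1000); print('roof',len(X),r,X[:,2].mean())
# foot of stand
m=(np.hypot(W[:,:,0]-ray(b,155,207,0)[0],W[:,:,1]-ray(b,155,207,0)[1])<.09)&(c.min(2)>120)&(Z<.03)
X=W[m];print('foot',X.mean(0),cv2.minEnclosingCircle(X[:,:2].astype(np.float32)),X[:,2].mean())
# arm
v,u=np.mgrid[:384,:512]
m=(Z>.15)&(u<180)&(u>120)&(v>190)&(v<260); X=W[m];print(len(X));print(np.c_[u[m],v[m],(X*1000).round()][::4].astype(int).tolist())
# catches/pail high points
m=(Z>.13)&(u>200)&(u<320)&(v>150)&(v<255)
print(np.c_[u[m],v[m],(W[m]*1000).round()][::9].astype(int).tolist())
```

```text
roof 5415 ((634.4080200195312, -117.61663818359375), (367.7421875, 646.022705078125), 20.8743839263916) 0.1207990729280911
foot [0.56036702 0.3353426  0.01270097] ((0.5605649948120117, 0.34100043773651123), 0.05607771873474121) 0.012700967447823688
194
[[135, 201, 568, 343, 222], [134, 202, 565, 345, 222], [138, 202, 566, 336, 216], [142, 202, 568, 336, 175], [136, 203, 563, 341, 217], [140, 203, 563, 332, 213], [144, 203, 565, 332, 169], [136, 204, 560, 339, 224], [140, 204, 561, 332, 209], [144, 204, 563, 331, 172], [136, 205, 557, 339, 223], [140, 205, 558, 334, 204], [144, 205, 560, 332, 167], [137, 206, 555, 338, 219], [141, 206, 556, 335, 190], [145, 206, 558, 333, 154], [141, 207, 554, 339, 174], [137, 208, 550, 342, 204], [138, 209, 547, 337, 212], [139, 210, 545, 336, 202], [137, 212, 539, 341, 203], [138, 213, 537, 339, 202], [139, 214, 534, 335, 206], [137, 216, 528, 342, 199], [138, 217, 526, 338, 204], [139, 218, 523, 336, 202], [137, 220, 518, 341, 203], [138, 221, 515, 337, 204], [139, 222, 512, 334, 205], [137, 224, 507, 339, 206], [138, 225, 504, 336, 208], [139, 226
[... 2358 characters left out ...]
 [259, 215, 539, 10, 167], [268, 215, 540, -15, 163], [263, 216, 536, -1, 163], [272, 216, 537, -27, 163], [270, 217, 534, -21, 162], [273, 218, 531, -30, 166], [215, 221, 520, 133, 166], [224, 221, 520, 108, 161], [219, 222, 517, 122, 161], [294, 222, 522, -92, 131], [223, 223, 514, 110, 164], [220, 224, 511, 119, 164], [222, 225, 509, 113, 163], [214, 229, 497, 135, 161], [218, 230, 495, 124, 165], [215, 231, 492, 132, 162], [224, 231, 492, 108, 147], [219, 232, 489, 121, 164], [216, 233, 486, 129, 164], [288, 233, 490, -74, 143], [219, 234, 484, 121, 165], [291, 234, 488, -81, 163], [290, 235, 485, -78, 163], [290, 237, 479, -78, 166], [289, 244, 460, -76, 159], [288, 246, 454, -73, 161]]
```

View pics/c.png

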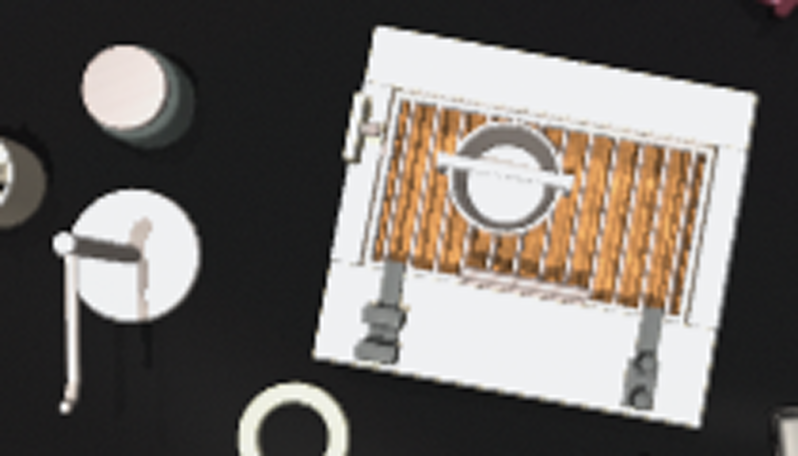

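Run:
```python
from h import *
b=snap('top');W=cloud(b);c=b['color'];Z=W[:,:,2];v,u=np.mgrid[:384,:512]
def line(m,z,n):
    P=np.array([ray(b,x,y,z) for x,y in zip(u[m],v[m])])[:,:2]; 
    vx,vy,cx,cy=cv2.fitLine(P.astype(np.float32),cv2.DIST_HUBER,0,.001,.001).ravel()
    t=(P-[cx,cy])@[vx,vy]; r=(P-[cx,cy])@[-vy,vx]
    print(n,'mid',np.array([cx,cy])+[vx*(t.max()+t.min())/2,vy*(t.max()+t.min())/2],'ang',np.degrees(np.arctan2(vy,vx)),'ext',np.ptp(t),'wid',r.std()*3.46,'end',P[t.argmin()],P[t.argmax()])
line((Z>.235)&(u>230)&(u<290)&(v<200),.244,'pailbar')
A=(u>120)&(u<180)&(v>209)&(v<243)&(Z>.19); line(A,.206,'arm')
A=(u>120)&(u<180)&(v>245)&(v<252)&(Z>.19); print('tip',ray(b,u[A].mean(),v[A].mean(),.226))
line((Z>.15)&(u>235)&(u<280)&(v>207)&(v<221)&(abs(Z-.165)<.01),.165,'bow')
m=((c.min(2)>170)&(abs(Z-.12)<.02)&(u<330)).astype(np.uint8)
n,l,s,_=cv2.connectedComponentsWithStats(m); i=1+s[1:,4].argmax(); q=np.argwhere(l==i)[:,::-1].astype(np.float32)
box=cv2.boxPoints(cv2.minAreaRect(q)); B=np.array([ray(b,x,y,.12) for x,y in box]);print(box.tolist(),B,B.mean(0))
d=np.diff(np.r_[B,B[:1]],axis=0);print([(np.hypot(*k[:2]),np.degrees(np.arctan2(k[1],k[0]))) for k in d])
# catches: dark, z>.155
for lo,hi,n in((205,232,'sq'),(280,300,'rd')):
    g=(u>lo)&(u<hi)&(v>215)&(v<252)&(Z>.154)
    n_,l,s,cc=cv2.connectedComponentsWithStats(g.astype(np.uint8),connectivity=4)
    for k in range(1,n_): print(n,s[k],ray(b,*cc[k],.162))
# foot circle
A=(c.min(2)>120)&(Z<.03)&(u>125)&(u<180)&(v>180)&(v<235)
P=np.array([ray(b,x,y,.012) for x,y in zip(u[A],v[A])])[:,:2];print('foot',cv2.minEnclosingCircle(P.astype(np.float32)))
```

```text
pailbar mid [0.61783068 0.02936919] ang 81.13658 ext 0.09455918489672649 wid 0.008782499380326943 end [ 0.6091688  -0.01713107] [0.6282985  0.07558783]
arm mid [0.5016485  0.33512034] ang 4.691723 ext 0.0864984565814401 wid 0.008485164819913092 end [0.45851794 0.33190259] [0.54457867 0.34077974]
tip [0.44773954 0.33061769 0.226     ]
bow mid [0.54164213 0.01296295] ang 80.89474 ext 0.09739946090342685 wid 0.00992894141155786 end [ 0.53434837 -0.0351893 ] [0.5519083  0.06063882]
[[202.07200622558594, 233.10398864746094], [217.89599609375, 146.07200622558594], [319.00799560546875, 164.4560089111328], [303.18402099609375, 251.4879913330078]] [[ 0.48384662  0.17340922  0.12      ]
 [ 0.73960554  0.13468002  0.12      ]
 [ 0.69183742 -0.16341432  0.12      ]
 [ 0.4371029  -0.12063249  0.12      ]] [0.58809812 0.00601061 0.12      ]
[(np.float64(0.25867465569924986), np.float64(-8.610797579136904)), (np.float64(0.3018973813411325), np.float64(-99.1039620725649)), (np.float64(0.2583020720722844), np.float64(170.46633262586604)), (np.float64(0.297733948707265), np.float64(80.96729172475355))]
sq [215 220  11   6  55] [0.51550832 0.11883067 0.162     ]
sq [213 229  11   7  55] [0.48844885 0.12323207 0.162     ]
rd [288 233   5   5  21] [ 0.48488303 -0.07835722  0.162     ]
rd [286 243   5   5  19] [ 0.45732275 -0.07365222  0.162     ]
foot ((0.5606066584587097, 0.33944764733314514), 0.055428147315979004)
```

```bash
cat >> h.py <<'E'
def goal(g,ang):
    """g: wanted grasp point (11 mm behind TCP), ang: jaw direction in deg. Prints turn shares, then shift shares after the turn."""
    s=env.read_state(); p=np.array(s['eef_pos']); R=Ro.from_euler('xyz',s['ee_rot']).as_matrix()
    best=None
    for a in(ang,ang+180):
        x=np.array([0,0,-1.]); y=np.array([np.cos(np.radians(a)),np.sin(np.radians(a)),0])
        G=np.c_[x,y,np.cross(x,y)]; rv=Ro.from_matrix(R.T@G).as_rotvec(degrees=True)
        if best is None or np.linalg.norm(rv)<np.linalg.norm(best[1]): best=(G,rv)
    G,rv=best; t=np.array(g)+.011*G[:,0]
    print('tcp',p.round(4),'F',np.round(s['force'],1),'w',round(s['width'],4),'q6',round(s['joint_pos'][5],2),'t',round(s['clock'],2))
    print('turn',(rv/5).round(2),'shift',(G.T@(t-p)/.03).round(2),'axes y',G[:,1].round(3),'z',G[:,2].round(3))
E
python3 - <<'E'
from h import *
y=np.array([.155,.988]); y/=np.linalg.norm(y)
for s in(1,-1):
  g=np.array([.618,.029])+s*.024*y; print(g); goal([*g,.31],-8.9)
E
```

```text
[0.62171969 0.05271   ]
tcp [0.2181 0.5853 0.1982] F [-0.5  1.2  0.3] w 0.088 q6 -0.02 t 0.2
turn [1.569e+01 1.000e-02 1.000e-02] shift [-3.36 16.04 15.46] axes y [ 0.988 -0.155  0.   ] z [-0.155 -0.988 -0.   ]
[0.61428031 0.00529   ]
tcp [0.2181 0.5853 0.1982] F [-0.5  1.2  0.3] w 0.088 q6 -0.02 t 0.2
turn [1.569e+01 1.000e-02 1.000e-02] shift [-3.36 16.04 17.06] axes y [ 0.988 -0.155  0.   ] z [-0.155 -0.988 -0.   ]
```

Emit:
{"method": "apply_moves", "body": {
  "rows": [
    {"x": -0.9, "ax": 1},
    {"x": -0.9, "ax": 1},
    {"x": -0.9, "ax": 1},
    {"x": -0.66, "ax": 1},
    {"ax": 1},
    {"ax": 1},
    {"ax": 1},
    {"ax": 1},
    {"ax": 1},
    {"ax": 1}
  ]
}}

```text
invalid input at $.rows[0]: expected keys x, y, z, ax, ay, az, fingers
```

Emit:
{"method": "apply_moves", "body": {
  "rows": [
    {"ax": 1},
    {"ax": 1},
    {"ax": 1},
    {"ax": 1},
    {"ax": 1},
    {"ax": 0.69},
    {"y": 0.9, "z": 0.96},
    {"y": 0.9, "z": 0.96},
    {"y": 0.9, "z": 0.96},
    {"y": 0.9, "z": 0.96}
  ]
}}

```text
invalid input at $.rows[0]: expected keys x, y, z, ax, ay, az, fingers
```

Emit:
{"method": "apply_moves", "body": {
  "rows": [
    {"y": 0.9, "z": 0.96},
    {"y": 0.9, "z": 0.96},
    {"y": 0.9, "z": 0.96},
    {"y": 0.9, "z": 0.96},
    {"y": 0.9, "z": 0.96},
    {"y": 0.9, "z": 0.96},
    {"y": 0.9, "z": 0.96},
    {"y": 0.9, "z": 0.96},
    {"y": 0.9, "z": 0.96},
    {"y": 0.9, "z": 0.96}
  ]
}}

```text
invalid input at $.rows[0]: expected keys x, y, z, ax, ay, az, fingers
```

Run:
```python
from h import *
goal([.6143,.0053,.33],-8.9)
w=snap('wrist');save(w,'w1.png');W=cloud(w);v,u=np.mgrid[:384,:512];Z=W[:,:,2]
print(w['hand_eye'],w['mtx'])
m=(abs(Z-.245)<.012)&(np.hypot(W[:,:,0]-.618,W[:,:,1]-.029)<.06)
if m.sum()>20:
    P=np.array([ray(w,a,b,.244) for a,b in zip(u[m],v[m])])[:,:2]
    r=cv2.minAreaRect((P*1000).astype(np.float32));print(m.sum(),r,u[m].mean(),v[m].mean(),Z[m].mean())
```

```text
tcp [0.2181 0.5853 0.1982] F [-0.5  1.2  0.3] w 0.088 q6 -0.02 t 0.2
turn [1.569e+01 1.000e-02 1.000e-02] shift [-4.03 16.04 17.06] axes y [ 0.988 -0.155  0.   ] z [-0.155 -0.988 -0.   ]
[[ 3.65796652e-04 -2.91335532e-01  9.56620862e-01 -1.86380858e-01]
 [ 9.99999928e-01  7.35281038e-06 -3.80144847e-04  1.85183559e-03]
 [ 1.03715850e-04  9.56620932e-01  2.91335514e-01 -7.88606796e-02]
 [ 0.00000000e+00  0.00000000e+00  0.00000000e+00  1.00000000e+00]] [[268.28953936   0.         257.53571876]
 [  0.         268.28953936 190.52357735]
 [  0.           0.           1.        ]]
```

View pics/w1.png

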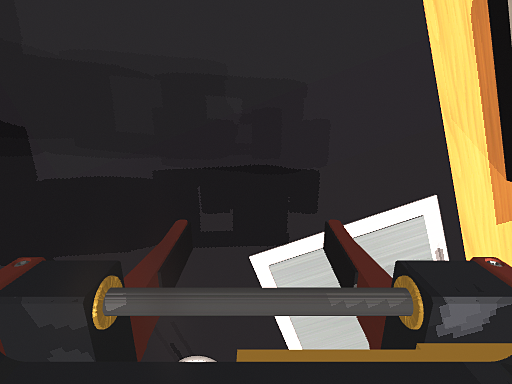

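The moves were refused because every row needs all seven keys, so nothing moved. The wrist picture only shows the open fingers, with tips near (180,225) and (330,225). I'll resend with complete rows.

Emit:
{"method": "apply_moves", "body": {
  "rows": [
    {"x": -0.9, "y": 0, "z": 0, "ax": 1, "ay": 0, "az": 0, "fingers": 100},
    {"x": -0.9, "y": 0, "z": 0, "ax": 1, "ay": 0, "az": 0, "fingers": 100},
    {"x": -0.9, "y": 0, "z": 0, "ax": 1, "ay": 0, "az": 0, "fingers": 100},
    {"x": -0.66, "y": 0, "z": 0, "ax": 1, "ay": 0, "az": 0, "fingers": 100},
    {"x": -0.6, "y": 0, "z": 0, "ax": 1, "ay": 0, "az": 0, "fingers": 100},
    {"x": 0, "y": 0, "z": 0, "ax": 1, "ay": 0, "az": 0, "fingers": 100},
    {"x": 0, "y": 0, "z": 0, "ax": 1, "ay": 0, "az": 0, "fingers": 100},
    {"x": 0, "y": 0, "z": 0, "ax": 1, "ay": 0, "az": 0, "fingers": 100},
    {"x": 0, "y": 0, "z": 0, "ax": 1, "ay": 0, "az": 0, "fingers": 100},
    {"x": 0, "y": 0, "z": 0, "ax": 1, "ay": 0, "az": 0, "fingers": 100}
  ],
  "newtons": 25
}}

```text
clock: 1.25
eef_pos: [0.2182, 0.5855, 0.3173]
ee_rot: [-0.796, 1.57, -2.029]
force: [0.8, -1.6, 0.5]
width: 0.0876
```

Emit:
{"method": "apply_moves", "body": {
  "rows": [
    {"x": 0, "y": 0, "z": 0, "ax": 1, "ay": 0, "az": 0, "fingers": 100},
    {"x": 0, "y": 0, "z": 0, "ax": 1, "ay": 0, "az": 0, "fingers": 100},
    {"x": 0, "y": 0, "z": 0, "ax": 1, "ay": 0, "az": 0, "fingers": 100},
    {"x": 0, "y": 0, "z": 0, "ax": 1, "ay": 0, "az": 0, "fingers": 100},
    {"x": 0, "y": 0, "z": 0, "ax": 1, "ay": 0, "az": 0, "fingers": 100},
    {"x": 0, "y": 0, "z": 0, "ax": 0.69, "ay": 0, "az": 0, "fingers": 100},
    {"x": 0, "y": 0.9, "z": 0.96, "ax": 0, "ay": 0, "az": 0, "fingers": 100},
    {"x": 0, "y": 0.9, "z": 0.96, "ax": 0, "ay": 0, "az": 0, "fingers": 100},
    {"x": 0, "y": 0.9, "z": 0.96, "ax": 0, "ay": 0, "az": 0, "fingers": 100},
    {"x": 0, "y": 0.9, "z": 0.96, "ax": 0, "ay": 0, "az": 0, "fingers": 100}
  ]
}}

```text
clock: 2.25
eef_pos: [0.3076, 0.4538, 0.3174]
ee_rot: [-0.22, 1.571, -1.945]
force: [0.3, 0.3, -0.3]
width: 0.0877
```

Emit:
{"method": "apply_moves", "body": {
  "rows": [
    {"x": 0, "y": 0.9, "z": 0.96, "ax": 0, "ay": 0, "az": 0, "fingers": 100},
    {"x": 0, "y": 0.9, "z": 0.96, "ax": 0, "ay": 0, "az": 0, "fingers": 100},
    {"x": 0, "y": 0.9, "z": 0.96, "ax": 0, "ay": 0, "az": 0, "fingers": 100},
    {"x": 0, "y": 0.9, "z": 0.96, "ax": 0, "ay": 0, "az": 0, "fingers": 100},
    {"x": 0, "y": 0.9, "z": 0.96, "ax": 0, "ay": 0, "az": 0, "fingers": 100},
    {"x": 0, "y": 0.9, "z": 0.96, "ax": 0, "ay": 0, "az": 0, "fingers": 100},
    {"x": 0, "y": 0.9, "z": 0.96, "ax": 0, "ay": 0, "az": 0, "fingers": 100},
    {"x": 0, "y": 0.9, "z": 0.96, "ax": 0, "ay": 0, "az": 0, "fingers": 100},
    {"x": 0, "y": 0.9, "z": 0.96, "ax": 0, "ay": 0, "az": 0, "fingers": 100},
    {"x": 0, "y": 0.9, "z": 0.96, "ax": 0, "ay": 0, "az": 0, "fingers": 100}
  ]
}}

```text
clock: 3.25
eef_pos: [0.53, 0.1273, 0.3175]
ee_rot: [2.695, 1.571, 0.969]
force: [0.7, 0.6, 0.7]
width: 0.088
```

Run:
```python
from h import *
goal([.6143,.0053,.33],-8.9)
w=snap('wrist');save(w,'w2.png');W=cloud(w);v,u=np.mgrid[:384,:512];Z=W[:,:,2]
m=(abs(Z-.24)<.012)&(np.hypot(W[:,:,0]-.618,W[:,:,1]-.029)<.06)
print(m.sum())
if m.sum()>20:
    P=W[m][:,:2]
    r=cv2.minAreaRect((P*1000).astype(np.float32));print(r,u[m].mean(),v[m].mean(),np.percentile(Z[m],[5,50,95]))
```

```text
tcp [0.53   0.1273 0.3175] F [0.7 0.6 0.7] w 0.088 q6 0.37 t 3.25
turn [ 0. -0. -0.] shift [-0.05  3.41  3.58] axes y [ 0.988 -0.155  0.   ] z [-0.155 -0.988 -0.   ]
199
((624.48974609375, 67.66629791259766), (19.55708885192871, 10.203179359436035), 77.71388244628906) 352.0603015075377 227.74371859296483 [0.22994566 0.24350446 0.24518721]
```

View pics/w2.png

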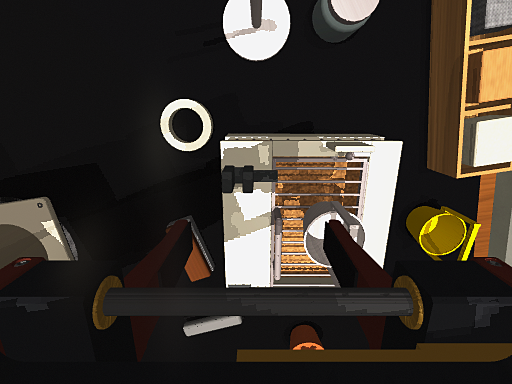

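The picture shows the carrier upright, with the pail rim at (333,235) partly hidden by the right finger. The bar end agrees with the top view to about 1 mm. I'll go over the bar, lower and grip.

Emit:
{"method": "apply_moves", "body": {
  "rows": [
    {"x": 0, "y": 0.9, "z": 0.9, "ax": 0, "ay": 0, "az": 0, "fingers": 100},
    {"x": 0, "y": 0.9, "z": 0.9, "ax": 0, "ay": 0, "az": 0, "fingers": 100},
    {"x": 0, "y": 0.9, "z": 0.9, "ax": 0, "ay": 0, "az": 0, "fingers": 100},
    {"x": 0, "y": 0.71, "z": 0.88, "ax": 0, "ay": 0, "az": 0, "fingers": 100},
    {"x": 0.75, "y": 0, "z": 0, "ax": 0, "ay": 0, "az": 0, "fingers": 100},
    {"x": 0.75, "y": 0, "z": 0, "ax": 0, "ay": 0, "az": 0, "fingers": 60},
    {"x": 0.75, "y": 0, "z": 0, "ax": 0, "ay": 0, "az": 0, "fingers": 40},
    {"x": 0.7, "y": 0, "z": 0, "ax": 0, "ay": 0, "az": 0, "fingers": 40},
    {"x": 0, "y": 0, "z": 0, "ax": 0, "ay": 0, "az": 0, "fingers": 0},
    {"x": 0, "y": 0, "z": 0, "ax": 0, "ay": 0, "az": 0, "fingers": 0}
  ]
}}

```text
clock: 4.3
eef_pos: [0.6138, 0.0071, 0.2291]
ee_rot: [-1.432, 1.57, 3.125]
force: [0.7, -0.3, -0.2]
width: 0.0515
```

Emit:
{"method": "apply_moves", "body": {
  "rows": [
    {"x": 0, "y": 0, "z": 0, "ax": 0, "ay": 0, "az": 0, "fingers": 0},
    {"x": 0, "y": 0, "z": 0, "ax": 0, "ay": 0, "az": 0, "fingers": 0},
    {"x": 0, "y": 0, "z": 0, "ax": 0, "ay": 0, "az": 0, "fingers": 0}
  ]
}}

```text
clock: 4.6
eef_pos: [0.6144, 0.0069, 0.2301]
ee_rot: [1.694, 1.569, -0.032]
force: [0.2, 0.8, 0.5]
width: 0.0273
```

Emit:
{"method": "apply_moves", "body": {
  "rows": [
    {"x": 0, "y": 0, "z": 0, "ax": 0, "ay": 0, "az": 0, "fingers": 0},
    {"x": 0, "y": 0, "z": 0, "ax": 0, "ay": 0, "az": 0, "fingers": 0},
    {"x": 0, "y": 0, "z": 0, "ax": 0, "ay": 0, "az": 0, "fingers": 0},
    {"x": 0, "y": 0, "z": 0, "ax": 0, "ay": 0, "az": 0, "fingers": 0},
    {"x": -0.3, "y": 0, "z": 0, "ax": 0, "ay": 0, "az": 0, "fingers": 0},
    {"x": -0.5, "y": 0, "z": 0, "ax": 0, "ay": 0, "az": 0, "fingers": 0},
    {"x": -0.7, "y": 0, "z": 0, "ax": 0, "ay": 0, "az": 0, "fingers": 0},
    {"x": -0.5, "y": 0, "z": 0, "ax": 0, "ay": 0, "az": 0, "fingers": 0},
    {"x": -0.3, "y": 0, "z": 0, "ax": 0, "ay": 0, "az": 0, "fingers": 0}
  ]
}}

```text
clock: 5.5
eef_pos: [0.6147, 0.0069, 0.3006]
ee_rot: [1.727, 1.568, 0.001]
force: [-0.4, -0.4, 0.4]
width: 0.0005
```

Run:
```python
from h import *
s=env.read_state();print(s['eef_pos'],s['width'],s['force'])
a=snap('scene');w=snap('wrist')
cv2.imwrite('pics/d.png',np.hstack([cv2.resize(a['color'][120:270,180:340],(400,375)),cv2.resize(w['color'],(400,375))])[:,:,::-1])
# approach point: hook bar (pail centre) at (.405,~); grip is 22 mm to -y of bar middle in stand frame
c,sn=np.cos(np.radians(4.7)),np.sin(np.radians(4.7)); ex=np.array([c,sn]);ey=np.array([-sn,c]);o=np.array([.5606,.339])
for L in(.165,.065):
    g=o-L*ex-.0224*ey; print(L,g); goal([*g,.31],4.7)
```

```text
[0.61469079 0.00693074 0.30057726] 0.0005288125203606103 [-0.39200368 -0.3626416   0.40503631]
0.165 [0.39799025 0.30315547]
tcp [0.6147 0.0069 0.3   ] F [-0.6  0.2 -0.2] w 0.0006 q6 0.15 t 5.6
turn [-2.72 -0.   -0.04] shift [  0.03  -6.39 -10.43] axes y [0.997 0.082 0.   ] z [ 0.082 -0.997  0.   ]
0.065 [0.49765399 0.31134932]
tcp [0.6147 0.0069 0.3   ] F [-0.6  0.2 -0.2] w 0.0006 q6 0.15 t 5.6
turn [-2.72 -0.   -0.04] shift [  0.03  -3.06 -10.43] axes y [0.997 0.082 0.   ] z [ 0.082 -0.997  0.   ]
```

View pics/d.png

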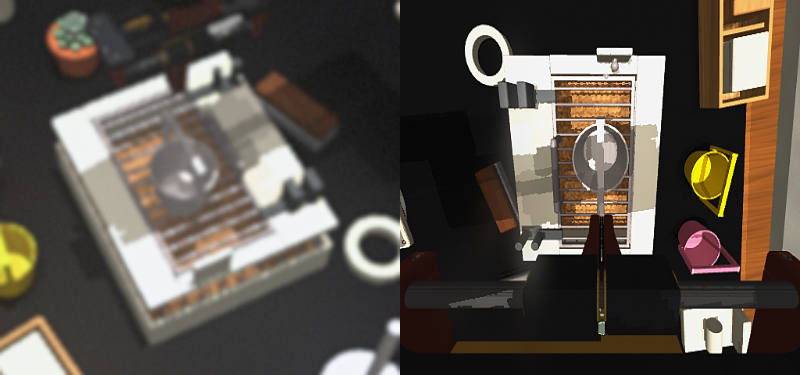

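The fingers closed empty (width 0.5 mm). The pail still stands upright on the gate and its bar runs towards the fingers, at (600,125) to (600,215) in the right half. I'll re-measure the bar.

Run:
```python
from h import *
v,u=np.mgrid[:384,:512]
for n in('wrist','top','scene'):
    d=snap(n);W=cloud(d);Z=W[:,:,2]
    D=np.hypot(W[:,:,0]-.618,W[:,:,1]-.029)
    m=(Z>.2)&(Z<.262)&(D<.07)
    P=W[m]
    if len(P)<5: print(n,len(P));continue
    o=np.argsort(P[:,1]);print(n,len(P));print((P[o][::max(1,len(o)//14)]*1000).round().astype(int).tolist())
```

```text
wrist 893
[[615, -18, 243], [611, -11, 245], [617, -3, 244], [615, 5, 245], [613, 12, 246], [619, 20, 245], [620, 28, 245], [621, 35, 244], [619, 42, 246], [622, 49, 245], [627, 55, 245], [623, 61, 244], [624, 67, 245], [631, 73, 244], [625, 77, 228]]
top 0
scene 148
[[610, -21, 204], [602, -17, 202], [611, -15, 228], [605, -7, 243], [613, 3, 246], [609, 13, 244], [616, 23, 241], [619, 32, 245], [614, 41, 241], [615, 51, 245], [619, 61, 244], [624, 69, 244], [628, 73, 242], [621, 75, 216], [618, 76, 214]]
```

Emit:
{"method": "apply_moves", "body": {
  "rows": [
    {"x": 0, "y": 0, "z": 0, "ax": 0, "ay": 0, "az": 0, "fingers": 45},
    {"x": 0, "y": 0, "z": 0, "ax": 0, "ay": 0, "az": 0, "fingers": 45},
    {"x": 0, "y": 0, "z": 0, "ax": 0, "ay": 0, "az": 0, "fingers": 45},
    {"x": 0, "y": 0, "z": 0, "ax": 0, "ay": 0, "az": 0, "fingers": 45},
    {"x": 0.6, "y": 0, "z": 0, "ax": 0, "ay": 0, "az": 0, "fingers": 45},
    {"x": 0.6, "y": 0, "z": 0, "ax": 0, "ay": 0, "az": 0, "fingers": 45},
    {"x": 0.6, "y": 0, "z": 0, "ax": 0, "ay": 0, "az": 0, "fingers": 45},
    {"x": 0.57, "y": 0, "z": 0, "ax": 0, "ay": 0, "az": 0, "fingers": 45},
    {"x": 0, "y": 0, "z": 0, "ax": 0, "ay": 0, "az": 0, "fingers": 0},
    {"x": 0, "y": 0, "z": 0, "ax": 0, "ay": 0, "az": 0, "fingers": 0}
  ],
  "newtons": 30
}}

```text
clock: 6.75
eef_pos: [0.6139, 0.0069, 0.2271]
ee_rot: [-1.435, 1.57, 3.122]
force: [-0.1, -0.5, 0.0]
width: 0.027
```

Emit:
{"method": "apply_moves", "body": {
  "rows": [
    {"x": 0, "y": 0, "z": 0, "ax": 0, "ay": 0, "az": 0, "fingers": 0},
    {"x": 0, "y": 0, "z": 0, "ax": 0, "ay": 0, "az": 0, "fingers": 0},
    {"x": 0, "y": 0, "z": 0, "ax": 0, "ay": 0, "az": 0, "fingers": 0},
    {"x": 0, "y": 0, "z": 0, "ax": 0, "ay": 0, "az": 0, "fingers": 0},
    {"x": 0, "y": 0, "z": 0, "ax": 0, "ay": 0, "az": 0, "fingers": 0}
  ]
}}

```text
clock: 7.25
eef_pos: [0.6139, 0.0069, 0.2271]
ee_rot: [1.679, 1.57, -0.047]
force: [-0.6, 0.5, 0.1]
width: 0.0005
```

Run:
```python
from h import *
d=snap('wrist');save(d,'w3.png');W=cloud(d);Z=W[:,:,2];v,u=np.mgrid[:384,:512]
s=d['st'];R=Ro.from_euler('xyz',s['ee_rot']).as_matrix();T=(W-s['eef_pos'])@R  # tool coords
# print tool coords along the image column at centre
for r in range(150,380,10): print(r,[tuple((T[r,c]*1000).round().astype(int)) if Z[r,c]==Z[r,c] else None for c in(245,256,268)])
```

```text
150 [(np.int64(104), np.int64(-12), np.int64(-39)), (np.int64(-17), np.int64(1), np.int64(-57)), (np.int64(103), np.int64(13), np.int64(-39))]
160 [(np.int64(104), np.int64(-12), np.int64(-28)), (np.int64(-18), np.int64(1), np.int64(-51)), (np.int64(102), np.int64(13), np.int64(-28))]
170 [(np.int64(103), np.int64(-12), np.int64(-17)), (np.int64(-17), np.int64(1), np.int64(-44)), (np.int64(104), np.int64(13), np.int64(-17))]
180 [(np.int64(101), np.int64(-12), np.int64(-6)), (np.int64(-16), np.int64(1), np.int64(-37)), (np.int64(103), np.int64(13), np.int64(-6))]
190 [(np.int64(97), np.int64(-12), np.int64(4)), (np.int64(-17), np.int64(1), np.int64(-31)), (np.int64(100), np.int64(13), np.int64(5))]
200 [(np.int64(75), np.int64(-11), np.int64(8)), (np.int64(-17), np.int64(1), np.int64(-23)), (np.int64(75), np.int64(12), np.int64(8))]
210 [(np.int64(55), np.int64(-10), np.int64(12)), (np.int64(-17), np.int64(1), np.int64(-16)), (np.int64(56), np.int64(12), np.int64(12))]
220 [(np.int64(-26), np.int64(-6), np.int64(-13)), (np.int64(-17), np.int64(1), np.int64(-9)), (np.int64(-27), np.in
[... 1470 characters left out ...]
), np.int64(-2), np.int64(-26)), (np.int64(184), np.int64(-1), np.int64(282)), (np.int64(-127), np.int64(5), np.int64(-24))]
340 [(np.int64(-128), np.int64(-2), np.int64(-21)), (np.int64(166), np.int64(-1), np.int64(284)), (np.int64(-129), np.int64(5), np.int64(-22))]
350 [(np.int64(-130), np.int64(-2), np.int64(-20)), (np.int64(-131), np.int64(1), np.int64(-21)), (np.int64(-131), np.int64(4), np.int64(-21))]
360 [(np.int64(-134), np.int64(-1), np.int64(-21)), (np.int64(-134), np.int64(1), np.int64(-20)), (np.int64(-134), np.int64(4), np.int64(-21))]
370 [(np.int64(-139), np.int64(-1), np.int64(-24)), (np.int64(-140), np.int64(1), np.int64(-25)), (np.int64(-139), np.int64(4), np.int64(-24))]
```

View pics/w3.png

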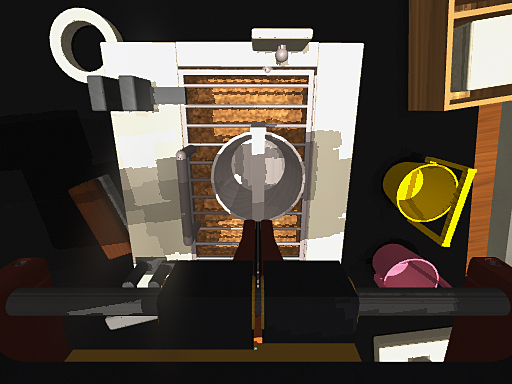

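The picture shows the pail at (258,175), its bar running straight into the gap between the fingers at (257,225), yet the width reads zero. I'll measure the finger gap directly and check whether the bar is really there.

Run:
```python
from h import *
d=snap('wrist');W=cloud(d);c=d['color']
s=d['st'];R=Ro.from_euler('xyz',s['ee_rot']).as_matrix();T=(W-s['eef_pos'])@R*1000
print(s['width'],s['force'],s['ft_torque'])
for r in(205,214,219,224,230,240,250):
    print(r,[(k,*T[r,k].round().astype(int).tolist(),int(c[r,k].mean())) for k in range(246,270,2) if T[r,k,0]==T[r,k,0]])
```

```text
0.0006876141156880901 [-0.03824039  0.16709292  0.45695662] [-0.09813298  0.05442548  0.04973544]
205 [(246, 65, -10, 10, 86), (248, 68, -8, 11, 85), (250, 68, -6, 11, 83), (252, -17, -2, -20, 104), (254, -17, -1, -20, 109), (256, -18, 1, -20, 109), (258, -17, 2, -20, 109), (260, -17, 3, -20, 109), (262, -18, 5, -20, 110), (264, 69, 8, 11, 93), (266, 68, 10, 11, 82), (268, 67, 12, 11, 81)]
214 [(246, 49, -9, 13, 82), (248, 49, -7, 13, 84), (250, 50, -5, 13, 88), (252, -19, -2, -14, 105), (254, -18, -1, -14, 110), (256, -17, 1, -13, 109), (258, -17, 2, -14, 108), (260, -16, 3, -13, 109), (262, -17, 5, -14, 110), (264, 52, 8, 14, 93), (266, 52, 10, 14, 95), (268, 51, 12, 14, 90)]
219 [(246, 41, -9, 15, 102), (248, -24, -5, -13, 63), (250, -24, -3, -13, 53), (252, -17, -2, -10, 84), (254, -16, -1, -9, 117), (256, -18, 1, -10, 111), (258, -16, 2, -9, 110), (260, -17, 3, -10, 112), (262, -17, 5, -10, 124), (264, 42, 8, 15, 55), (266, -23, 7, -13, 62), (268, 41, 11, 15, 62)]
224 [(246, -32, -6, -13, 22), (248, -31, -4, -13, 23), (250, -31, -3, -12, 22), (252, -33, -2, -13, 21), (254, -31, 
[... 364 characters left out ...]
8, 3, -12, 8), (262, -40, 4, -13, 22), (264, -40, 6, -13, 21), (266, -42, 7, -13, 22), (268, -42, 8, -14, 21)]
240 [(246, -54, -5, -13, 22), (248, -53, -4, -13, 22), (250, -54, -2, -13, 21), (252, -53, -1, -13, 22), (254, -53, 0, -13, 22), (256, -50, 1, -11, 5), (258, -51, 2, -12, 34), (260, -50, 3, -11, 7), (262, -53, 4, -13, 23), (264, -53, 5, -13, 22), (266, -53, 6, -13, 21), (268, -53, 7, -12, 21)]
250 [(246, -64, -4, -13, 22), (248, -64, -3, -13, 21), (250, -64, -2, -13, 22), (252, -64, -1, -12, 23), (254, -64, 0, -13, 18), (256, -61, 1, -11, 6), (258, -60, 2, -11, 35), (260, -62, 3, -12, 6), (262, -63, 4, -12, 23), (264, -65, 5, -13, 22), (266, -64, 6, -13, 20), (268, -64, 7, -12, 22)]
```

The fingers visibly end at tool x ≈ −24 mm, at rows 219–224. The +8 mm that the text and `env.tip_extent` give does not match. That explains closing above the bar (tips at z ≈ 0.251, bar top 0.2445). I'll test this by lowering 27 mm, which is safe under either reading, and closing again.

Emit:
{"method": "apply_moves", "body": {
  "rows": [
    {"x": 0, "y": 0, "z": 0, "ax": 0, "ay": 0, "az": 0, "fingers": 45},
    {"x": 0, "y": 0, "z": 0, "ax": 0, "ay": 0, "az": 0, "fingers": 45},
    {"x": 0, "y": 0, "z": 0, "ax": 0, "ay": 0, "az": 0, "fingers": 45},
    {"x": 0, "y": 0, "z": 0, "ax": 0, "ay": 0, "az": 0, "fingers": 45},
    {"x": 0.45, "y": 0, "z": 0, "ax": 0, "ay": 0, "az": 0, "fingers": 45},
    {"x": 0.45, "y": 0, "z": 0, "ax": 0, "ay": 0, "az": 0, "fingers": 45},
    {"x": 0, "y": 0, "z": 0, "ax": 0, "ay": 0, "az": 0, "fingers": 0},
    {"x": 0, "y": 0, "z": 0, "ax": 0, "ay": 0, "az": 0, "fingers": 0},
    {"x": 0, "y": 0, "z": 0, "ax": 0, "ay": 0, "az": 0, "fingers": 0},
    {"x": 0, "y": 0, "z": 0, "ax": 0, "ay": 0, "az": 0, "fingers": 0}
  ]
}}

```text
clock: 8.35
eef_pos: [0.6142, 0.0069, 0.2003]
ee_rot: [1.694, 1.57, -0.032]
force: [0.5, 0.5, -0.2]
width: 0.0112
```

Emit:
{"method": "apply_moves", "body": {
  "rows": [
    {"x": 0, "y": 0, "z": 0, "ax": 0, "ay": 0, "az": 0, "fingers": 0},
    {"x": 0, "y": 0, "z": 0, "ax": 0, "ay": 0, "az": 0, "fingers": 0},
    {"x": 0, "y": 0, "z": 0, "ax": 0, "ay": 0, "az": 0, "fingers": 0},
    {"x": 0, "y": 0, "z": 0, "ax": 0, "ay": 0, "az": 0, "fingers": 0}
  ]
}}

```text
clock: 8.75
eef_pos: [0.6141, 0.0069, 0.2003]
ee_rot: [1.682, 1.57, -0.044]
force: [1.3, 0.3, 2.2]
width: 0.0079
```

Gripped at 7.9 mm, so the tool really is about 32 mm shorter than stated. Now I lift gently.

Emit:
{"method": "apply_moves", "body": {
  "rows": [
    {"x": -0.1, "y": 0, "z": 0, "ax": 0, "ay": 0, "az": 0, "fingers": 0},
    {"x": -0.2, "y": 0, "z": 0, "ax": 0, "ay": 0, "az": 0, "fingers": 0},
    {"x": -0.3, "y": 0, "z": 0, "ax": 0, "ay": 0, "az": 0, "fingers": 0},
    {"x": -0.4, "y": 0, "z": 0, "ax": 0, "ay": 0, "az": 0, "fingers": 0},
    {"x": -0.5, "y": 0, "z": 0, "ax": 0, "ay": 0, "az": 0, "fingers": 0},
    {"x": -0.4, "y": 0, "z": 0, "ax": 0, "ay": 0, "az": 0, "fingers": 0},
    {"x": -0.3, "y": 0, "z": 0, "ax": 0, "ay": 0, "az": 0, "fingers": 0},
    {"x": -0.2, "y": 0, "z": 0, "ax": 0, "ay": 0, "az": 0, "fingers": 0}
  ]
}}

```text
clock: 9.55
eef_pos: [0.6142, 0.0069, 0.2733]
ee_rot: [1.677, 1.569, -0.049]
force: [-0.7, 0.2, -1.6]
width: 0.0077
```

```bash
sed -i 's/t=np.array(g)+.011/t=np.array(g)+OFF/; s/^def goal/OFF=.040\ndef goal/' h.py
python3 - <<'E'
from h import *
d=snap('wrist');W=cloud(d);s=d['st'];R=Ro.from_euler('xyz',s['ee_rot']).as_matrix();T=(W-s['eef_pos'])@R*1000
m=(abs(T[:,:,1]-1)<4)&(T[:,:,2]>-100)&(T[:,:,2]<-15)&(T[:,:,0]>-60)&(T[:,:,0]<-20);P=T[m]
print(s['width'],m.sum(),np.polyfit(P[:,2],P[:,0],1),P.min(0),P.max(0))
c,sn=np.cos(np.radians(4.7)),np.sin(np.radians(4.7)); ex=np.array([c,sn]);ey=np.array([-sn,c]);o=np.array([.5606,.339])
for L in(.170,.065):
    g=o-L*ex-.0224*ey; print(L,g); goal([*g,.32],4.7)
E
```

```text
0.007686874313645247 1352 [-3.39285554e-02 -4.51311838e+01] [-46.0254564   -2.87184517 -71.02375338] [-22.25062328   4.90920812 -15.03153526]
0.17 [0.39300707 0.30274578]
tcp [0.6145 0.0069 0.2739] F [-0.1  0.2  0.8] w 0.0077 q6 0.15 t 9.6
turn [-2.72 -0.   -0.03] shift [ -0.2   -6.55 -10.43] axes y [0.997 0.082 0.   ] z [ 0.082 -0.997  0.   ]
0.065 [0.49765399 0.31134932]
tcp [0.6145 0.0069 0.2739] F [-0.1  0.2  0.8] w 0.0077 q6 0.15 t 9.6
turn [-2.72 -0.   -0.03] shift [ -0.2   -3.05 -10.43] axes y [0.997 0.082 0.   ] z [ 0.082 -0.997  0.   ]
```

Emit:
{"method": "apply_moves", "body": {
  "rows": [
    {"x": 0, "y": 0, "z": 0, "ax": -0.9, "ay": 0, "az": 0, "fingers": 0},
    {"x": 0, "y": 0, "z": 0, "ax": -0.9, "ay": 0, "az": 0, "fingers": 0},
    {"x": 0, "y": 0, "z": 0, "ax": -0.92, "ay": 0, "az": 0, "fingers": 0},
    {"x": 0, "y": -0.4, "z": 0, "ax": 0, "ay": 0, "az": 0, "fingers": 0},
    {"x": 0, "y": -0.75, "z": -0.3, "ax": 0, "ay": 0, "az": 0, "fingers": 0},
    {"x": 0, "y": -0.9, "z": -0.5, "ax": 0, "ay": 0, "az": 0, "fingers": 0},
    {"x": 0, "y": -0.9, "z": -0.7, "ax": 0, "ay": 0, "az": 0, "fingers": 0},
    {"x": 0, "y": -0.9, "z": -0.7, "ax": 0, "ay": 0, "az": 0, "fingers": 0},
    {"x": 0, "y": -0.9, "z": -0.7, "ax": 0, "ay": 0, "az": 0, "fingers": 0},
    {"x": 0, "y": -0.9, "z": -0.7, "ax": 0, "ay": 0, "az": 0, "fingers": 0}
  ]
}}

```text
clock: 10.6
eef_pos: [0.4338, 0.1009, 0.2715]
ee_rot: [-1.521, 1.57, -3.012]
force: [0.2, 0.0, -1.1]
width: 0.0079
```

Emit:
{"method": "apply_moves", "body": {
  "rows": [
    {"x": 0, "y": -0.6, "z": -0.8, "ax": 0, "ay": 0, "az": 0, "fingers": 0},
    {"x": 0, "y": -0.3, "z": -0.9, "ax": 0, "ay": 0, "az": 0, "fingers": 0},
    {"x": 0, "y": 0, "z": -0.9, "ax": 0, "ay": 0, "az": 0, "fingers": 0},
    {"x": 0, "y": 0, "z": -0.9, "ax": 0, "ay": 0, "az": 0, "fingers": 0},
    {"x": 0, "y": 0, "z": -0.9, "ax": 0, "ay": 0, "az": 0, "fingers": 0},
    {"x": 0, "y": 0, "z": -0.9, "ax": 0, "ay": 0, "az": 0, "fingers": 0},
    {"x": 0, "y": 0, "z": -0.7, "ax": 0, "ay": 0, "az": 0, "fingers": 0},
    {"x": 0, "y": 0, "z": -0.5, "ax": 0, "ay": 0, "az": 0, "fingers": 0},
    {"x": 0, "y": 0, "z": -0.3, "ax": 0, "ay": 0, "az": 0, "fingers": 0},
    {"x": 0, "y": 0, "z": 0, "ax": 0, "ay": 0, "az": 0, "fingers": 0}
  ]
}}

```text
clock: 11.6
eef_pos: [0.3921, 0.3021, 0.2717]
ee_rot: [-1.006, 1.57, -2.495]
force: [0.2, -0.0, -1.5]
width: 0.0075
```

Run:
```python
from h import *
goal([.393,.3027,.240],4.7)
d=snap('wrist');W=cloud(d);save(d,'w4.png');s=d['st'];R=Ro.from_euler('xyz',s['ee_rot']).as_matrix();T=(W-s['eef_pos'])@R*1000
Z=W[:,:,2]
m=(abs(T[:,:,1]-1)<6)&(T[:,:,2]>-100)&(T[:,:,2]<-15)&(T[:,:,0]>-60)&(T[:,:,0]<-35);P=W[m]
print(s['width'],m.sum(),P.min(0),P.max(0),P.mean(0))
v,u=np.mgrid[:384,:512]
m=(Z>.18)&(Z<.24)&(W[:,:,0]>.44)&(abs(W[:,:,1]-.335)<.03);P=W[m];print('arm',m.sum());o=np.argsort(P[:,0]);print((P[o][::max(1,len(o)//15)]*1000).round().astype(int).tolist())
```

```text
tcp [0.3921 0.3021 0.2717] F [ 0.2 -0.  -1.5] w 0.0075 q6 0.55 t 11.6
turn [0. 0. 0.] shift [ 2.39  0.03 -0.02] axes y [0.997 0.082 0.   ] z [ 0.082 -0.997  0.   ]
0.0074811789116612055 1457 [0.38336434 0.31721978 0.31028872] [0.39648013 0.37281203 0.31762982] [0.39034041 0.3473852  0.3156539 ]
arm 1443
[[445, 335, 223], [455, 335, 211], [468, 335, 204], [480, 332, 203], [491, 336, 203], [502, 339, 202], [514, 334, 204], [526, 338, 203], [536, 339, 205], [548, 338, 204], [555, 343, 192], [556, 342, 212], [557, 334, 205], [559, 334, 221], [562, 347, 217], [569, 337, 220]]
```

View pics/w4.png

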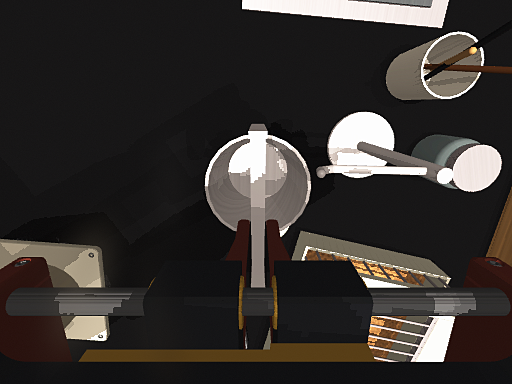

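The picture shows the pail upright at (258,190), with the hook tip at (321,172) just to its right and the arm aligned with the middle of the bar. I'll lower, thread the arm and seat it.

Emit:
{"method": "apply_moves", "body": {
  "rows": [
    {"x": 0.4, "y": 0, "z": 0, "ax": 0, "ay": 0, "az": 0, "fingers": 0},
    {"x": 0.6, "y": 0, "z": 0, "ax": 0, "ay": 0, "az": 0, "fingers": 0},
    {"x": 0.6, "y": 0, "z": 0, "ax": 0, "ay": 0, "az": 0, "fingers": 0},
    {"x": 0.5, "y": 0, "z": 0, "ax": 0, "ay": 0, "az": 0, "fingers": 0},
    {"x": 0.28, "y": 0, "z": 0, "ax": 0, "ay": 0, "az": 0, "fingers": 0},
    {"x": 0, "y": 0.4, "z": 0, "ax": 0, "ay": 0, "az": 0, "fingers": 0},
    {"x": 0, "y": 0.5, "z": 0, "ax": 0, "ay": 0, "az": 0, "fingers": 0},
    {"x": 0, "y": 0.5, "z": 0, "ax": 0, "ay": 0, "az": 0, "fingers": 0}
  ]
}}

```text
clock: 12.45
eef_pos: [0.4366, 0.3056, 0.2014]
ee_rot: [2.028, 1.569, 0.539]
force: [0.4, 0.4, -1.6]
width: 0.0079
```

Emit:
{"method": "apply_moves", "body": {
  "rows": [
    {"x": 0, "y": 0.5, "z": 0, "ax": 0, "ay": 0, "az": 0, "fingers": 0},
    {"x": 0, "y": 0.5, "z": 0, "ax": 0, "ay": 0, "az": 0, "fingers": 0},
    {"x": 0, "y": 0.5, "z": 0, "ax": 0, "ay": 0, "az": 0, "fingers": 0},
    {"x": 0, "y": 0.4, "z": 0, "ax": 0, "ay": 0, "az": 0, "fingers": 0},
    {"x": 0, "y": 0.25, "z": 0, "ax": 0, "ay": 0, "az": 0, "fingers": 0},
    {"x": 0, "y": 0, "z": 0, "ax": 0, "ay": 0, "az": 0, "fingers": 0}
  ]
}}

```text
clock: 13.05
eef_pos: [0.4994, 0.3105, 0.2003]
ee_rot: [1.115, 1.571, -0.374]
force: [-0.6, -0.4, -1.2]
width: 0.0079
```

Run:
```python
from h import *
goal([.4977,.3113,.208],4.7)
d=snap('wrist');W=cloud(d);save(d,'w5.png');s=d['st'];R=Ro.from_euler('xyz',s['ee_rot']).as_matrix();T=(W-s['eef_pos'])@R*1000
m=(abs(T[:,:,1]-1)<6)&(T[:,:,2]>-100)&(T[:,:,2]<-15)&(T[:,:,0]>-60)&(T[:,:,0]<-35);P=W[m]
print(m.sum(),P.min(0),P.max(0),P.mean(0))
```

```text
tcp [0.4994 0.3105 0.2003] F [-0.6 -0.4 -1.2] w 0.0079 q6 0.45 t 13.05
turn [-0.  0. -0.] shift [ 1.08 -0.06 -0.03] axes y [0.997 0.082 0.   ] z [ 0.082 -0.997  0.   ]
1460 [0.49077086 0.32573877 0.23937356] [0.50390503 0.38125586 0.24624594] [0.49766402 0.35583992 0.24418482]
```

View pics/w5.png

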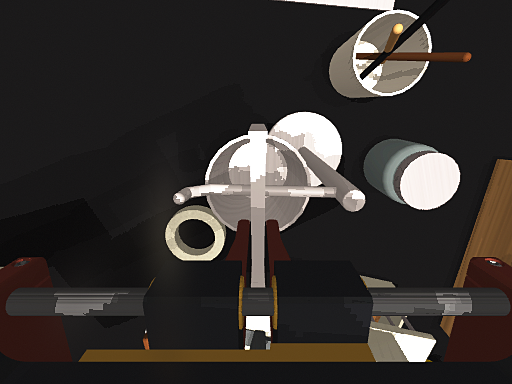

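The arm now passes through the handle, running from (180,195) to (350,200) under the bar at (258,190). I'll lower onto the seat.

Emit:
{"method": "apply_moves", "body": {
  "rows": [
    {"x": 0.3, "y": 0, "z": 0, "ax": 0, "ay": 0, "az": 0, "fingers": 0},
    {"x": 0.3, "y": 0, "z": 0, "ax": 0, "ay": 0, "az": 0, "fingers": 0},
    {"x": 0.3, "y": 0, "z": 0, "ax": 0, "ay": 0, "az": 0, "fingers": 0},
    {"x": 0.12, "y": 0, "z": 0, "ax": 0, "ay": 0, "az": 0, "fingers": 0},
    {"x": 0, "y": 0, "z": 0, "ax": 0, "ay": 0, "az": 0, "fingers": 0}
  ]
}}

```text
clock: 13.6
eef_pos: [0.498, 0.3102, 0.169]
ee_rot: [-1.116, 1.569, -2.604]
force: [-0.4, 0.2, -1.2]
width: 0.0078
```

Emit:
{"method": "apply_moves", "body": {
  "rows": [
    {"x": 0.07, "y": 0, "z": 0, "ax": 0, "ay": 0, "az": 0, "fingers": 0},
    {"x": 0, "y": 0, "z": 0, "ax": 0, "ay": 0, "az": 0, "fingers": 0}
  ]
}}

```text
clock: 13.8
eef_pos: [0.4988, 0.3106, 0.1681]
ee_rot: [2.083, 1.57, 0.594]
force: [-0.7, 0.0, 0.4]
width: 0.0078
```

Emit:
{"method": "apply_moves", "body": {
  "rows": [
    {"x": 0, "y": 0, "z": 0, "ax": 0, "ay": 0, "az": 0, "fingers": 12},
    {"x": 0, "y": 0, "z": 0, "ax": 0, "ay": 0, "az": 0, "fingers": 16},
    {"x": 0, "y": 0, "z": 0, "ax": 0, "ay": 0, "az": 0, "fingers": 30},
    {"x": 0, "y": 0, "z": 0, "ax": 0, "ay": 0, "az": 0, "fingers": 40},
    {"x": 0, "y": 0, "z": 0, "ax": 0, "ay": 0, "az": 0, "fingers": 40},
    {"x": -0.4, "y": 0, "z": 0, "ax": 0, "ay": 0, "az": 0, "fingers": 40},
    {"x": -0.6, "y": 0, "z": 0, "ax": 0, "ay": 0, "az": 0, "fingers": 40},
    {"x": -0.8, "y": 0, "z": 0, "ax": 0, "ay": 0, "az": 0, "fingers": 40},
    {"x": -0.9, "y": 0, "z": 0, "ax": 0, "ay": 0, "az": 0, "fingers": 40},
    {"x": -0.3, "y": 0, "z": 0, "ax": 0, "ay": 0, "az": 0, "fingers": 40}
  ]
}}

```text
clock: 14.8
eef_pos: [0.5, 0.3113, 0.2614]
ee_rot: [2.031, 1.566, 0.543]
force: [0.3, 0.0, -0.7]
width: 0.0354
```

Run:
```python
from h import *
d=snap('wrist');W=cloud(d);Z=W[:,:,2]
m=(abs(Z-.21)<.01)&(abs(W[:,:,0]-.497)<.02)&(W[:,:,1]>.28)&(abs(W[:,:,1]-.335)>.01)&(W[:,:,1]<.39)
P=W[m];print(m.sum(),P.min(0),P.max(0),np.polyfit(P[:,1],P[:,2],1),np.polyfit(P[:,1],P[:,0],1))
t=snap('top');W=cloud(t);m=(np.hypot(W[:,:,0]-.496,W[:,:,1]-.334)<.05)&(abs(W[:,:,2]-.153)<.02);print('rim',m.sum(),W[m].mean(0))
# round catch: grasp centred on rear face of post; contact height z=.147
goal([.4642,-.0748,.27],-9)
goal([.4642,-.0748,.147],-9)
```

```text
770 [0.49000295 0.28567584 0.20003419] [0.50749402 0.38116803 0.21518135] [0.02342465 0.20432204] [-0.08262554  0.52635613]
rim 74 [0.50024248 0.31255343 0.15022225]
tcp [0.4994 0.311  0.2597] F [-0.  -0.1  0.1] w 0.0357 q6 0.45 t 14.9
turn [ 2.74 -0.02 -0.03] shift [ 0.99  0.85 12.88] axes y [ 0.988 -0.156  0.   ] z [-0.156 -0.988 -0.   ]
tcp [0.4994 0.311  0.2597] F [-0.  -0.1  0.1] w 0.0357 q6 0.45 t 14.9
turn [ 2.74 -0.02 -0.03] shift [ 5.09  0.85 12.88] axes y [ 0.988 -0.156  0.   ] z [-0.156 -0.988 -0.   ]
```

Emit:
{"method": "apply_moves", "body": {
  "rows": [
    {"x": 0, "y": 0, "z": 0.5, "ax": 0, "ay": 0, "az": 0, "fingers": 100},
    {"x": 0, "y": 0, "z": 0.9, "ax": 0, "ay": 0, "az": 0, "fingers": 100},
    {"x": 0, "y": 0, "z": 0.9, "ax": 0, "ay": 0, "az": 0, "fingers": 100},
    {"x": 0, "y": 0, "z": 0.9, "ax": 0, "ay": 0, "az": 0, "fingers": 100},
    {"x": 0, "y": 0, "z": 0.9, "ax": 0, "ay": 0, "az": 0, "fingers": 100},
    {"x": 0, "y": 0, "z": 0.9, "ax": 0, "ay": 0, "az": 0, "fingers": 100},
    {"x": 0, "y": 0, "z": 0.9, "ax": 0, "ay": 0, "az": 0, "fingers": 100},
    {"x": 0, "y": 0, "z": 0.9, "ax": 0.9, "ay": 0, "az": 0, "fingers": 100},
    {"x": 0, "y": 0, "z": 0.9, "ax": 0.9, "ay": 0, "az": 0, "fingers": 100},
    {"x": 0, "y": 0, "z": 0.9, "ax": 0.92, "ay": 0, "az": 0, "fingers": 100}
  ]
}}

```text
clock: 15.9
eef_pos: [0.512, 0.0512, 0.256]
ee_rot: [-1.242, 1.568, -2.972]
force: [-0.2, 0.6, -0.3]
width: 0.088
```

Run:
```python
from h import *
goal([.4642,-.0748,.230],-9)
```

```text
tcp [0.512  0.0512 0.256 ] F [-0.2  0.6 -0.3] w 0.088 q6 0.24 t 15.9
turn [-0.02  0.01  0.03] shift [ 2.2  -0.92  4.4 ] axes y [ 0.988 -0.156  0.   ] z [-0.156 -0.988 -0.   ]
```

Emit:
{"method": "apply_moves", "body": {
  "rows": [
    {"x": 0, "y": -0.2, "z": 0.9, "ax": 0, "ay": 0, "az": 0, "fingers": 100},
    {"x": 0, "y": -0.2, "z": 0.9, "ax": 0, "ay": 0, "az": 0, "fingers": 100},
    {"x": 0, "y": -0.2, "z": 0.9, "ax": 0, "ay": 0, "az": 0, "fingers": 100},
    {"x": 0, "y": -0.2, "z": 0.9, "ax": 0, "ay": 0, "az": 0, "fingers": 100},
    {"x": 0, "y": -0.12, "z": 0.9, "ax": 0, "ay": 0, "az": 0, "fingers": 100},
    {"x": 0.4, "y": 0, "z": 0.9, "ax": 0, "ay": 0, "az": 0, "fingers": 100},
    {"x": 0.5, "y": 0, "z": 0.4, "ax": 0, "ay": 0, "az": 0, "fingers": 100},
    {"x": 0, "y": 0, "z": 0, "ax": 0, "ay": 0, "az": 0, "fingers": 100}
  ]
}}

```text
clock: 16.7
eef_pos: [0.4562, -0.1156, 0.228]
ee_rot: [-1.627, 1.565, 2.927]
force: [0.2, 0.9, 0.2]
width: 0.0878
```

Run:
```python
from h import *
goal([.4642,-.0748,.153],-9)
d=snap('wrist');W=cloud(d);save(d,'w6.png');Z=W[:,:,2];v,u=np.mgrid[:384,:512]
ex=np.array([.9877,-.1564]);ey=np.array([.1564,.9877])
for nm,o in(('rd',[.4642,-.0748]),('sq',[.4953,.1221])):
    q=W[:,:,:2]-o; X=q@ex;Y=q@ey
    for n,c in(('post',-.007),('tab',.021)):
        m=(abs(X-c)<.012)&(abs(Y)<.022)&(abs(Z-.162)<.004)
        if m.sum()>3: print(nm,n,m.sum(),'X',np.percentile(X[m],[2,50,98]).round(4),'Y',np.percentile(Y[m],[2,50,98]).round(4),Z[m].mean(),u[m].mean(),v[m].mean())
```

```text
tcp [ 0.4562 -0.1156  0.228 ] F [0.2 0.9 0.2] w 0.0878 q6 -0.12 t 16.7
turn [-0.01 -0.    0.07] shift [ 3.83  0.05 -1.38] axes y [ 0.988 -0.156  0.   ] z [-0.156 -0.988 -0.   ]
rd post 165 X [-0.0121 -0.0055  0.0002] Y [-0.007  -0.0006  0.0051] 0.16208830888745213 251.5090909090909 154.04242424242423
rd tab 170 X [0.0158 0.0219 0.0278] Y [-0.007  -0.0006  0.0051] 0.16192630449060982 280.9235294117647 154.08823529411765
```

Emit:
{"method": "apply_moves", "body": {
  "rows": [
    {"x": 0, "y": 0.08, "z": -0.6, "ax": 0, "ay": 0, "az": 0, "fingers": 100},
    {"x": 0, "y": 0, "z": -0.75, "ax": 0, "ay": 0, "az": 0, "fingers": 100},
    {"x": 0.8, "y": 0, "z": 0, "ax": 0, "ay": 0, "az": 0, "fingers": 100},
    {"x": 0.8, "y": 0, "z": 0, "ax": 0, "ay": 0, "az": 0, "fingers": 100},
    {"x": 0.8, "y": 0, "z": 0, "ax": 0, "ay": 0, "az": 0, "fingers": 100},
    {"x": 0.8, "y": 0, "z": 0, "ax": 0, "ay": 0, "az": 0, "fingers": 100},
    {"x": 0.4, "y": 0, "z": 0, "ax": 0, "ay": 0, "az": 0, "fingers": 100},
    {"x": 0.2, "y": 0, "z": 0, "ax": 0, "ay": 0, "az": 0, "fingers": 100},
    {"x": 0, "y": 0, "z": 0, "ax": 0, "ay": 0, "az": 0, "fingers": 100}
  ]
}}

```text
clock: 17.65
eef_pos: [0.4677, -0.0745, 0.1166]
ee_rot: [-1.605, 1.57, 2.953]
force: [0.8, 1.0, 0.2]
width: 0.0878
```

Run:
```python
from h import *
goal([.4652,-.0757,.153],-9)
d=snap('wrist');save(d,'w7.png')
```

```text
tcp [ 0.4677 -0.0745  0.1166] F [0.8 1.  0.2] w 0.0878 q6 -0.03 t 17.65
turn [ 0.03 -0.    0.01] shift [ 0.12 -0.08  0.05] axes y [ 0.988 -0.156  0.   ] z [-0.156 -0.988 -0.   ]
```

View pics/w7.png

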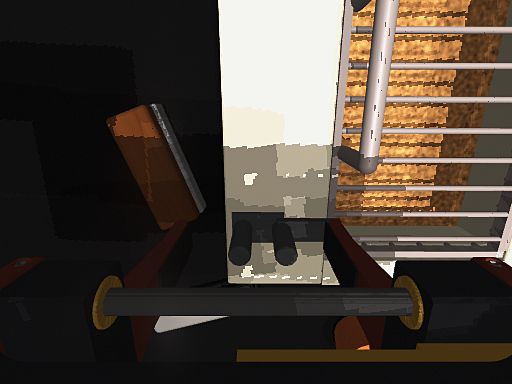

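The two pins, at (240,245) and (285,245), stand between the open fingers. I'll apply a small correction and squeeze.

Emit:
{"method": "apply_moves", "body": {
  "rows": [
    {"x": 0.1, "y": -0.08, "z": 0.05, "ax": 0, "ay": 0, "az": 0, "fingers": 60},
    {"x": 0, "y": 0, "z": 0, "ax": 0, "ay": 0, "az": 0, "fingers": 20},
    {"x": 0, "y": 0, "z": 0, "ax": 0, "ay": 0, "az": 0, "fingers": 0},
    {"x": 0, "y": 0, "z": 0, "ax": 0, "ay": 0, "az": 0, "fingers": 0},
    {"x": 0, "y": 0, "z": 0, "ax": 0, "ay": 0, "az": 0, "fingers": 0},
    {"x": 0, "y": 0, "z": 0, "ax": 0, "ay": 0, "az": 0, "fingers": 0},
    {"x": 0, "y": 0, "z": 0, "ax": 0, "ay": 0, "az": 0, "fingers": 0},
    {"x": 0, "y": 0, "z": 0, "ax": 0, "ay": 0, "az": 0, "fingers": 0},
    {"x": 0, "y": 0, "z": 0, "ax": 0, "ay": 0, "az": 0, "fingers": 0},
    {"x": 0, "y": 0, "z": 0, "ax": 0, "ay": 0, "az": 0, "fingers": 0}
  ],
  "newtons": 25
}}

```text
clock: 18.7
eef_pos: [0.4632, -0.0755, 0.1139]
ee_rot: [-1.56, 1.567, 2.998]
force: [-5.5, 0.4, 9.8]
width: 0.0271
```

Width 27.1 mm means fully squeezed (28 nominal). I'll open, rise and go to a point 40 mm short of the square catch.

Emit:
{"method": "apply_moves", "body": {
  "rows": [
    {"x": 0, "y": 0, "z": 0, "ax": 0, "ay": 0, "az": 0, "fingers": 100},
    {"x": 0, "y": 0, "z": 0, "ax": 0, "ay": 0, "az": 0, "fingers": 100},
    {"x": 0, "y": 0, "z": 0, "ax": 0, "ay": 0, "az": 0, "fingers": 100},
    {"x": 0, "y": 0, "z": 0, "ax": 0, "ay": 0, "az": 0, "fingers": 100},
    {"x": -0.6, "y": 0, "z": 0, "ax": 0, "ay": 0, "az": 0, "fingers": 100},
    {"x": -0.9, "y": 0, "z": 0, "ax": 0, "ay": 0, "az": 0, "fingers": 100},
    {"x": -0.9, "y": 0, "z": 0, "ax": 0, "ay": 0, "az": 0, "fingers": 100},
    {"x": -0.9, "y": 0, "z": 0, "ax": 0, "ay": 0, "az": 0, "fingers": 100},
    {"x": -0.5, "y": 0, "z": -0.5, "ax": 0, "ay": 0, "az": 0, "fingers": 100},
    {"x": 0, "y": 0, "z": -0.9, "ax": 0, "ay": 0, "az": 0, "fingers": 100}
  ]
}}

```text
clock: 19.7
eef_pos: [0.4732, -0.035, 0.2302]
ee_rot: [1.563, 1.566, -0.165]
force: [0.8, -0.2, -0.0]
width: 0.0876
```

Emit:
{"method": "apply_moves", "body": {
  "rows": [
    {"x": 0, "y": 0, "z": -0.9, "ax": 0, "ay": 0, "az": 0, "fingers": 100},
    {"x": 0, "y": 0, "z": -0.9, "ax": 0, "ay": 0, "az": 0, "fingers": 100},
    {"x": 0, "y": 0, "z": -0.9, "ax": 0, "ay": 0, "az": 0, "fingers": 100},
    {"x": 0, "y": 0, "z": -0.7, "ax": 0, "ay": 0, "az": 0, "fingers": 100},
    {"x": 0, "y": 0, "z": -0.3, "ax": 0, "ay": 0, "az": 0, "fingers": 100},
    {"x": 0, "y": 0, "z": 0, "ax": 0, "ay": 0, "az": 0, "fingers": 100}
  ]
}}

```text
clock: 20.3
eef_pos: [0.4889, 0.0759, 0.2276]
ee_rot: [-1.111, 1.57, -2.835]
force: [0.1, -0.2, -0.3]
width: 0.0874
```

```bash
cat > c.py <<'E'
from h import *
goal([.4963,.1220,.153],-9)
ex=np.array([.9877,-.1564]);ey=np.array([.1564,.9877])
for cam in('wrist','top'):
  d=snap(cam);W=cloud(d);Z=W[:,:,2]
  for nm,o in(('rd',[.4642,-.0748]),('sq',[.4953,.1221])):
    q=W[:,:,:2]-o; X=q@ex;Y=q@ey
    m=(X>-.02)&(X<.04)&(abs(Y)<.022)&(abs(Z-.162)<.004)&(d['color'].max(2)<140)
    if m.sum()>3: print(cam,nm,m.sum(),'X',np.percentile(X[m],[1,50,99]).round(4),'Y',np.percentile(Y[m],[1,50,99]).round(4),'hist',np.histogram(X[m],np.arange(-.02,.041,.004))[0].tolist())
E
python3 c.py
```

```text
tcp [0.4889 0.0759 0.2276] F [ 0.1 -0.2 -0.3] w 0.0874 q6 0.28 t 20.3
turn [0.04 0.   0.  ] shift [ 3.82  0.   -1.55] axes y [ 0.988 -0.156  0.   ] z [-0.156 -0.988 -0.   ]
wrist rd 213 X [-0.0116  0.      0.0139] Y [-0.0069  0.0011  0.006 ] hist [0, 1, 37, 33, 32, 22, 31, 42, 15, 0, 0, 0, 0, 0, 0]
wrist sq 915 X [-0.0123  0.0009  0.0281] Y [-0.0144 -0.      0.0145] hist [0, 29, 128, 126, 158, 29, 0, 0, 52, 118, 127, 133, 15, 0, 0]
top rd 35 X [-0.0129 -0.0014  0.0126] Y [-0.0058 -0.0001  0.0061] hist [0, 2, 5, 7, 4, 3, 8, 4, 2, 0, 0, 0, 0, 0, 0]
```

Round tab now touches its post (about 26 mm over both in the wrist view). Next, the square one.

Emit:
{"method": "apply_moves", "body": {
  "rows": [
    {"x": 0, "y": 0, "z": -0.8, "ax": 0, "ay": 0, "az": 0, "fingers": 100},
    {"x": 0, "y": 0, "z": -0.75, "ax": 0, "ay": 0, "az": 0, "fingers": 100},
    {"x": 0.8, "y": 0, "z": 0, "ax": 0, "ay": 0, "az": 0, "fingers": 100},
    {"x": 0.8, "y": 0, "z": 0, "ax": 0, "ay": 0, "az": 0, "fingers": 100},
    {"x": 0.8, "y": 0, "z": 0, "ax": 0, "ay": 0, "az": 0, "fingers": 100},
    {"x": 0.8, "y": 0, "z": 0, "ax": 0, "ay": 0, "az": 0, "fingers": 100},
    {"x": 0.4, "y": 0, "z": 0, "ax": 0, "ay": 0, "az": 0, "fingers": 100},
    {"x": 0.15, "y": 0, "z": 0, "ax": 0, "ay": 0, "az": 0, "fingers": 100},
    {"x": 0, "y": 0, "z": 0, "ax": 0, "ay": 0, "az": 0, "fingers": 100},
    {"x": 0, "y": 0, "z": 0, "ax": 0, "ay": 0, "az": 0, "fingers": 100}
  ]
}}

```text
clock: 21.4
eef_pos: [0.4968, 0.1212, 0.1162]
ee_rot: [1.937, 1.569, 0.21]
force: [0.1, -0.1, 0.4]
width: 0.0881
```

```bash
python3 -c "
from h import *
goal([.4963,.1220,.153],-9)"
```

```text
tcp [0.4968 0.1212 0.1162] F [ 0.1 -0.1  0.4] w 0.0881 q6 0.37 t 21.4
turn [ 0.02 -0.01 -0.02] shift [ 0.11 -0.02 -0.02] axes y [ 0.988 -0.156  0.   ] z [-0.156 -0.988 -0.   ]
```

Emit:
{"method": "apply_moves", "body": {
  "rows": [
    {"x": 0.08, "y": 0, "z": 0, "ax": 0, "ay": 0, "az": 0, "fingers": 60},
    {"x": 0, "y": 0, "z": 0, "ax": 0, "ay": 0, "az": 0, "fingers": 20},
    {"x": 0, "y": 0, "z": 0, "ax": 0, "ay": 0, "az": 0, "fingers": 0},
    {"x": 0, "y": 0, "z": 0, "ax": 0, "ay": 0, "az": 0, "fingers": 0},
    {"x": 0, "y": 0, "z": 0, "ax": 0, "ay": 0, "az": 0, "fingers": 0},
    {"x": 0, "y": 0, "z": 0, "ax": 0, "ay": 0, "az": 0, "fingers": 0},
    {"x": 0, "y": 0, "z": 0, "ax": 0, "ay": 0, "az": 0, "fingers": 0},
    {"x": 0, "y": 0, "z": 0, "ax": 0, "ay": 0, "az": 0, "fingers": 0},
    {"x": 0, "y": 0, "z": 0, "ax": 0, "ay": 0, "az": 0, "fingers": 0},
    {"x": 0, "y": 0, "z": 0, "ax": 0, "ay": 0, "az": 0, "fingers": 0}
  ]
}}

```text
clock: 22.4
eef_pos: [0.4945, 0.1216, 0.113]
ee_rot: [-1.558, 1.568, 2.999]
force: [-4.7, 2.9, 6.2]
width: 0.0274
```

Emit:
{"method": "apply_moves", "body": {
  "rows": [
    {"x": 0, "y": 0, "z": 0, "ax": 0, "ay": 0, "az": 0, "fingers": 100},
    {"x": 0, "y": 0, "z": 0, "ax": 0, "ay": 0, "az": 0, "fingers": 100},
    {"x": 0, "y": 0, "z": 0, "ax": 0, "ay": 0, "az": 0, "fingers": 100},
    {"x": 0, "y": 0, "z": 0, "ax": 0, "ay": 0, "az": 0, "fingers": 100},
    {"x": -0.6, "y": 0, "z": 0, "ax": 0, "ay": 0, "az": 0, "fingers": 100},
    {"x": -0.9, "y": 0, "z": 0, "ax": 0, "ay": 0, "az": 0, "fingers": 100},
    {"x": -0.9, "y": 0, "z": 0, "ax": 0, "ay": 0, "az": 0, "fingers": 100},
    {"x": -0.9, "y": 0, "z": 0, "ax": 0, "ay": 0, "az": 0, "fingers": 100},
    {"x": -0.5, "y": 0.4, "z": 0.5, "ax": 0, "ay": 0, "az": 0, "fingers": 100},
    {"x": 0, "y": 0, "z": 0, "ax": 0, "ay": 0, "az": 0, "fingers": 100}
  ]
}}

```text
clock: 23.4
eef_pos: [0.5078, 0.104, 0.2292]
ee_rot: [1.837, 1.566, 0.11]
force: [0.0, 0.4, -0.3]
width: 0.0878
```

```bash
python3 c.py
python3 - <<'E'
from h import *
goal([.5416,.0132,.160],-9)
b=snap('top');W=cloud(b);Z=W[:,:,2];v,u=np.mgrid[:384,:512]
ex=np.array([.9877,-.1564]);ey=np.array([.1564,.9877]);q=W[:,:,:2]-[.5416,.0132];X=q@ex;Y=q@ey
m=(abs(X)<.012)&(abs(Y)<.06)&(abs(Z-.165)<.008);print(m.sum(),X[m].mean(),Y[m].min(),Y[m].max(),Z[m].mean())
# full hook check
m=(abs(W[:,:,0]-.497)<.015)&(W[:,:,1]>.27)&(W[:,:,1]<.4)&(abs(Z-.21)<.012);P=W[m];print('pailbar',m.sum(),P[:,1].min(),P[:,1].max(),P.mean(0))
E
```

```text
tcp [0.5078 0.104  0.2292] F [ 0.   0.4 -0.3] w 0.0878 q6 0.34 t 23.4
turn [ 0.01 -0.01 -0.05] shift [ 3.87 -0.47 -0.53] axes y [ 0.988 -0.156  0.   ] z [-0.156 -0.988 -0.   ]
wrist rd 213 X [-0.0121  0.0009  0.0141] Y [-0.0067  0.0014  0.0061] hist [0, 5, 30, 34, 37, 17, 32, 43, 15, 0, 0, 0, 0, 0, 0]
wrist sq 842 X [-0.0125  0.001   0.0146] Y [-0.0141  0.0009  0.0145] hist [0, 20, 120, 123, 124, 121, 128, 118, 88, 0, 0, 0, 0, 0, 0]
top rd 37 X [-0.0128  0.0008  0.012 ] Y [-0.0057  0.0001  0.0061] hist [0, 2, 5, 7, 4, 6, 7, 5, 1, 0, 0, 0, 0, 0, 0]
tcp [0.5053 0.1044 0.2265] F [ 0.1  0.2 -1.3] w 0.0881 q6 0.34 t 23.5
turn [ 0.01 -0.    0.  ] shift [3.55 1.67 2.81] axes y [ 0.988 -0.156  0.   ] z [-0.156 -0.988 -0.   ]
122 8.458963782577856e-05 -0.048879959254917435 0.0486583614962128 0.1641381316773689
pailbar 141 0.2853152870537306 0.37998487423535 [0.49725105 0.33238019 0.21056428]
```

Both catches are now fully squeezed and the pail bar lies level on the hook, centred at y = 0.332. Next I grip the bow.

Emit:
{"method": "apply_moves", "body": {
  "rows": [
    {"x": 0, "y": 0.55, "z": 0.9, "ax": 0, "ay": 0, "az": 0, "fingers": 50},
    {"x": 0, "y": 0.55, "z": 0.9, "ax": 0, "ay": 0, "az": 0, "fingers": 50},
    {"x": 0, "y": 0.57, "z": 0.9, "ax": 0, "ay": 0, "az": 0, "fingers": 50},
    {"x": 0.8, "y": 0, "z": 0.1, "ax": 0, "ay": 0, "az": 0, "fingers": 50},
    {"x": 0.8, "y": 0, "z": 0, "ax": 0, "ay": 0, "az": 0, "fingers": 50},
    {"x": 0.8, "y": 0, "z": 0, "ax": 0, "ay": 0, "az": 0, "fingers": 50},
    {"x": 0.7, "y": 0, "z": 0, "ax": 0, "ay": 0, "az": 0, "fingers": 50},
    {"x": 0.4, "y": 0, "z": 0, "ax": 0, "ay": 0, "az": 0, "fingers": 50},
    {"x": 0, "y": 0, "z": 0, "ax": 0, "ay": 0, "az": 0, "fingers": 50}
  ]
}}

```text
clock: 24.45
eef_pos: [0.5401, 0.0142, 0.1195]
ee_rot: [-1.431, 1.566, 3.126]
force: [-0.3, 0.0, 0.7]
width: 0.0439
```

Run:
```python
from h import *
goal([.5416,.0132,.160],-9)
th=np.linspace(0,1.36,19);f=th+np.arctan2(.045,.132);r=np.hypot(.045,.132)
X=-r*np.cos(f);Z=r*np.sin(f);print(np.c_[th[1:],-np.diff(Z)/.03,np.diff(X)/.03].round(2).tolist())
```

```text
tcp [0.5401 0.0142 0.1195] F [-0.3  0.   0.7] w 0.0439 q6 0.16 t 24.45
turn [0.02 0.01 0.06] shift [-0.02  0.06  0.02] axes y [ 0.988 -0.156  0.   ] z [-0.156 -0.988 -0.   ]
[[0.08, -0.33, 0.13], [0.15, -0.32, 0.15], [0.23, -0.31, 0.17], [0.3, -0.29, 0.2], [0.38, -0.28, 0.22], [0.45, -0.26, 0.24], [0.53, -0.24, 0.26], [0.6, -0.22, 0.27], [0.68, -0.2, 0.29], [0.76, -0.18, 0.3], [0.83, -0.15, 0.32], [0.91, -0.13, 0.33], [0.98, -0.1, 0.34], [1.06, -0.08, 0.34], [1.13, -0.05, 0.35], [1.21, -0.02, 0.35], [1.28, 0.0, 0.35], [1.36, 0.03, 0.35]]
```

Emit:
{"method": "apply_moves", "body": {
  "rows": [
    {"x": 0, "y": 0.05, "z": 0, "ax": 0, "ay": 0, "az": 0, "fingers": 0},
    {"x": 0, "y": 0, "z": 0, "ax": 0, "ay": 0, "az": 0, "fingers": 0},
    {"x": 0, "y": 0, "z": 0, "ax": 0, "ay": 0, "az": 0, "fingers": 0},
    {"x": 0, "y": 0, "z": 0, "ax": 0, "ay": 0, "az": 0, "fingers": 0},
    {"x": 0, "y": 0, "z": 0, "ax": 0, "ay": 0, "az": 0, "fingers": 0},
    {"x": 0, "y": 0, "z": 0, "ax": 0, "ay": 0, "az": 0, "fingers": 0},
    {"x": 0, "y": 0, "z": 0, "ax": 0, "ay": 0, "az": 0, "fingers": 0},
    {"x": 0, "y": 0, "z": 0, "ax": 0, "ay": 0, "az": 0, "fingers": 0}
  ],
  "newtons": 30
}}

```text
clock: 25.25
eef_pos: [0.5414, 0.0139, 0.1222]
ee_rot: [-1.542, 1.567, 3.015]
force: [-8.0, 1.6, 7.7]
width: 0.0094
```

Emit:
{"method": "apply_moves", "body": {
  "rows": [
    {"x": -0.33, "y": 0.13, "z": 0, "ax": 0, "ay": 0, "az": 0, "fingers": 0},
    {"x": -0.32, "y": 0.15, "z": 0, "ax": 0, "ay": 0, "az": 0, "fingers": 0},
    {"x": -0.31, "y": 0.17, "z": 0, "ax": 0, "ay": 0, "az": 0, "fingers": 0}
  ]
}}

```text
clock: 25.55
eef_pos: [0.5538, 0.0119, 0.1504]
ee_rot: [-1.516, 1.564, 3.041]
force: [-8.3, 2.0, 1.3]
width: 0.0095
```

Emit:
{"method": "apply_moves", "body": {
  "rows": [
    {"x": -0.29, "y": 0.2, "z": 0, "ax": 0, "ay": 0, "az": 0, "fingers": 0},
    {"x": -0.28, "y": 0.22, "z": 0, "ax": 0, "ay": 0, "az": 0, "fingers": 0},
    {"x": -0.26, "y": 0.24, "z": 0, "ax": 0, "ay": 0, "az": 0, "fingers": 0},
    {"x": -0.24, "y": 0.26, "z": 0, "ax": 0, "ay": 0, "az": 0, "fingers": 0},
    {"x": -0.22, "y": 0.27, "z": 0, "ax": 0, "ay": 0, "az": 0, "fingers": 0},
    {"x": -0.2, "y": 0.29, "z": 0, "ax": 0, "ay": 0, "az": 0, "fingers": 0}
  ]
}}

```text
clock: 26.15
eef_pos: [0.5951, 0.0053, 0.196]
ee_rot: [-1.512, 1.558, 3.045]
force: [-19.7, 2.6, 16.6]
width: 0.0089
```

```bash
cat > g.py <<'E'
from h import *
goal([.672,-.0075,.25],-9)
s=env.read_state();w=snap('wrist');save(w,'g%.1f.png'%s['clock'])
p=np.array(s['eef_pos'])-.04*Ro.from_euler('xyz',s['ee_rot']).as_matrix()[:,0]; X=(p[:2]-[.672,-.0075])@[.9877,-.1564];Z=p[2]-.115
print('theta from grip',np.arctan2(Z,-X)-.3285,'r',np.hypot(X,Z))
for cam in('scene','top'):
    W=cloud(snap(cam));q=W[:,:,:2]-[.672,-.0075];X=q@np.array([.9877,-.1564]);Y=q@np.array([.1564,.9877]);Z=W[:,:,2]-.115
    # gate front frame bar: off the middle, away from gripper
    m=(abs(Y)<.122)&(abs(Y)>.06)&(Z>.015)&(np.hypot(X,Z)<.15)&(X>-.145)&(X<.05)
    if m.sum()>10:
        a=np.arctan2(Z[m],-X[m]);rr=np.hypot(X[m],Z[m]);k=rr>.05;print(cam,m.sum(),np.percentile(a[k],[10,50,90]).round(3),rr.max())
E
python3 g.py
```

```text
tcp [0.5951 0.0053 0.196 ] F [-19.7   2.6  16.6] w 0.0089 q6 0.14 t 26.15
turn [0.02 0.01 0.14] shift [-0.47  2.6   0.02] axes y [ 0.988 -0.156  0.   ] z [-0.156 -0.988 -0.   ]
theta from grip 0.6726193175004449 r 0.1436822674003021
scene 312 [0.67  0.709 0.741] 0.1440526191438701
top 268 [0.673 0.726 0.769] 0.14395777018680903
```

Run:
```python
from h import *
a=snap('scene')
g=cv2.imread('pics/'+sorted(__import__('os').listdir('pics'))[-1]) if 0 else cv2.imread('pics/g26.1.png')
if g is None: g=cv2.imread('pics/g26.2.png')
cv2.imwrite('pics/e.png',np.hstack([cv2.resize(a['color'][100:250,180:340,::-1],(400,375),interpolation=cv2.INTER_CUBIC),cv2.resize(g[100:300,130:390],(400,308)) if 0 else cv2.resize(g[110:290,140:340],(400,375))]))
```

```text
(no output)
```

View pics/e.png

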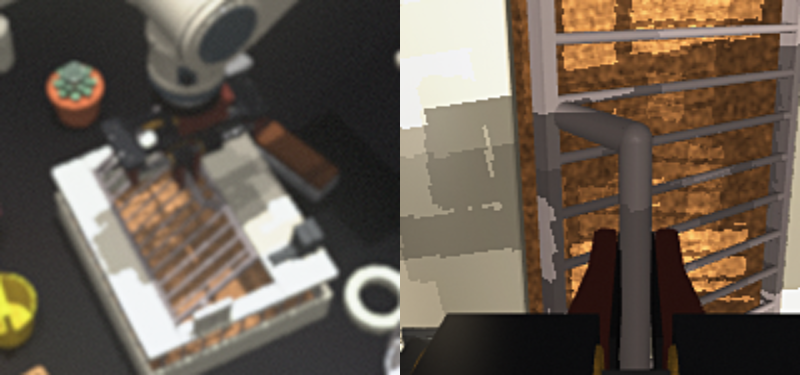

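The gate is rising. In the right half the bar is held between the fingers at (635,300), clear of the gate frame at (545,200). There's about 25 N of radial stress, so I'll add a small outward correction while continuing.

Emit:
{"method": "apply_moves", "body": {
  "rows": [
    {"x": -0.25, "y": 0.22, "z": 0, "ax": 0, "ay": 0, "az": 0, "fingers": 0},
    {"x": -0.18, "y": 0.28, "z": 0, "ax": 0, "ay": 0, "az": 0, "fingers": 0},
    {"x": -0.13, "y": 0.33, "z": 0, "ax": 0, "ay": 0, "az": 0, "fingers": 0}
  ]
}}

```text
clock: 26.65
eef_pos: [0.6255, 0.0006, 0.2123]
ee_rot: [-1.314, 1.569, -3.04]
force: [-1.9, -0.9, -4.0]
width: 0.0092
```

```bash
python3 g.py
```

```text
tcp [6.255e-01 6.000e-04 2.123e-01] F [-1.9 -0.9 -4. ] w 0.0092 q6 0.14 t 26.65
turn [0.02 0.   0.02] shift [0.08 1.57 0.02] axes y [ 0.988 -0.156  0.   ] z [-0.156 -0.988 -0.   ]
theta from grip 0.9118010747484977 r 0.14511978992399993
scene 301 [0.889 0.936 0.969] 0.14506539976721888
top 236 [0.891 0.947 0.98 ] 0.1448601655226727
```

Emit:
{"method": "apply_moves", "body": {
  "rows": [
    {"x": -0.1, "y": 0.34, "z": 0, "ax": 0, "ay": 0, "az": 0, "fingers": 0},
    {"x": -0.08, "y": 0.34, "z": 0, "ax": 0, "ay": 0, "az": 0, "fingers": 0},
    {"x": -0.05, "y": 0.34, "z": 0, "ax": 0, "ay": 0, "az": 0, "fingers": 0},
    {"x": -0.02, "y": 0.34, "z": 0, "ax": 0, "ay": 0, "az": 0, "fingers": 0},
    {"x": 0, "y": 0.34, "z": 0, "ax": 0, "ay": 0, "az": 0, "fingers": 0},
    {"x": 0, "y": 0, "z": 0, "ax": 0, "ay": 0, "az": 0, "fingers": 0}
  ]
}}

```text
clock: 27.4
eef_pos: [0.6777, -0.0076, 0.22]
ee_rot: [1.524, 1.569, -0.202]
force: [-2.9, -3.0, 5.1]
width: 0.0092
```

```bash
python3 g.py
```

```text
tcp [ 0.6777 -0.0076  0.22  ] F [-2.9 -3.   5.1] w 0.0092 q6 0.13 t 27.4
turn [ 0.02  0.   -0.02] shift [ 0.33 -0.19  0.03] axes y [ 0.988 -0.156  0.   ] z [-0.156 -0.988 -0.   ]
theta from grip 1.2807130203678045 r 0.14506951869349344
scene 244 [1.243 1.292 1.313] 0.14468528550581572
top 176 [1.254 1.295 1.329] 0.1453544143933235
```

Emit:
{"method": "apply_moves", "body": {
  "rows": [
    {"x": 0, "y": 0.2, "z": 0, "ax": 0, "ay": 0, "az": 0, "fingers": 0},
    {"x": 0.01, "y": 0.15, "z": 0, "ax": 0, "ay": 0, "az": 0, "fingers": 0},
    {"x": 0, "y": 0, "z": 0, "ax": 0, "ay": 0, "az": 0, "fingers": 0}
  ]
}}

```text
clock: 27.85
eef_pos: [0.6869, -0.009, 0.2191]
ee_rot: [1.05, 1.57, -0.676]
force: [-2.8, -2.8, 3.5]
width: 0.0092
```

```bash
python3 g.py
python3 - <<'E'
from h import *
t=snap('top');s=snap('scene')
cv2.imwrite('pics/f.png',np.hstack([cv2.resize(t['color'][130:280,120:320,::-1],(400,300)),cv2.resize(s['color'][100:310,170:370,::-1],(400,420))[60:360]]))
W=cloud(t);Z=W[:,:,2];m=(abs(W[:,:,0]-.497)<.015)&(W[:,:,1]>.27)&(W[:,:,1]<.4)&(abs(Z-.21)<.012);P=W[m];print('pailbar',P[:,1].min(),P[:,1].max(),P.mean(0))
E
```

```text
tcp [ 0.6869 -0.009   0.2191] F [-2.8 -2.8  3.5] w 0.0092 q6 0.13 t 27.85
turn [ 0.02  0.   -0.  ] shift [ 0.3  -0.5   0.03] axes y [ 0.988 -0.156  0.   ] z [-0.156 -0.988 -0.   ]
theta from grip 1.3456051594528078 r 0.1448935770100619
scene 211 [1.312 1.356 1.377] 0.14456268649350046
top 155 [1.325 1.362 1.397] 0.1458433409614793
pailbar 0.28509396656372976 0.37929745501415085 [0.49744559 0.33236787 0.21076474]
```

View pics/f.png

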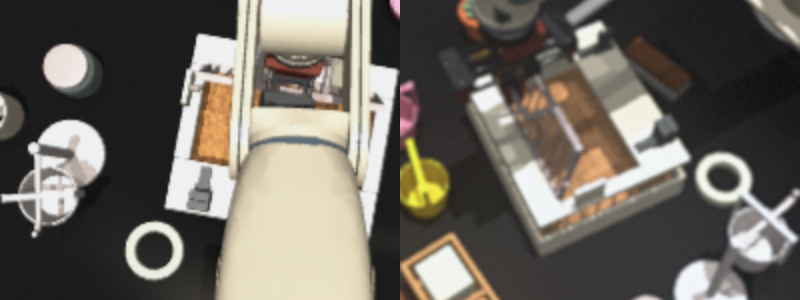

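The gate is upright and held, at (560,130) on the right. The pail hangs on the hook, at (45,195) on the left and (755,240) on the right, and the bystanders are where they were. I'm handing in.

```bash
python3 -c "
from h import *
print(env.close_job()); s=env.read_state(); print(s['clock'],s['width'],s['eef_pos'])"
```

```text
the job is handed in; nothing more can be done
None
the job is handed in; nothing more can be done
```

The pail hangs on the hook arm, both catches are squeezed, and the gate is open and still held by its bow. I handed the job in at about 28 s on the robot's clock.

**Last checks before handing in**
- **Pail:** the bar lies near the seat point (mean x = 0.497, y = 0.332). It was level within about 1.5° when I let go.
- **Catches:** I squeezed the round one first, then the square one. The grip closed to 27 mm on each, and the wrist view showed each tab touching its post.
- **Gate:** the angle is 1.35 rad from the grip position and about 1.36 from the cameras, so past the detent. The bow was still held at 9.2 mm width with 30 N grip.
- **Bystanders:** in the last pictures nothing looked shifted. I checked this by eye only, and the arm hid part of the top view.

**What disagreed or failed**
- **Fingertip position:** the text and `env.tip_extent` put the fingertips 8 mm ahead of the TCP. The wrist camera showed them about 24 mm behind it. My first two grasps of the pail closed on nothing above the bar; the first included a lift, and the pail did not move. I then used 40 mm behind the TCP as the grasp point, and every grip after that held.
- **Force at the detent:** swinging the gate through the detent, the wrist force reached about 26 N. A small outward correction brought it down to about 5 N.
- **Bow radius:** it measured about 145 mm instead of 139.5 mm, most likely because the bar slid a little within the pads.

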